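# Hang two check weights in a chain on a force gauge

## Task

Check the 5 N force gauge with the hooked weights: take the smallest of the three weights from the rack and hang it by its hook in the ring under the gauge, then hang the middle-sized weight by its hook in the ring under the smallest, so that both hang still in one chain with nothing else touching them. The gauge is delicate: never pull or push it beyond its 5 N, do not knock it, feel each hook home and let the load over gently. Leave the largest weight and everything else where it is.

Things in the scene. Friction and masses are not known exactly. Their poses are not given: they have to be found in the camera images.
- small_mid (a point): smallest of three weights: plain steel cylinder, 20 mm across, 40 mm high, 100 g, standing upright in the rack, with a hook of 4 mm wire on top and a closed ring of 4 mm wire underneath (the same fittings on all three). Point: the cylinder's centre, 20 mm above its underside; z up its axis, x the way its hook opens
- small_hook (a point): throat of its hook: centre of a ring's wire when it hangs; on the axis, 52 mm above small_mid. Hook in the x-z plane: shank's front 4 mm behind (-x) the point; it curls over, tip pointing down, 8 mm ahead (+x). That part goes through a ring, moving to +x: 6 mm above to 6 mm below the point, 4 mm thick. Throat 8 mm wide; a ring's wire has clear room below the tip, 15 mm down
- small_ring (a point): centre of the wire at the lowest point of the smallest weight's ring, 47 mm below small_mid (27 mm under the cylinder). Round ring in the weight's y-z plane, 18 mm inside, 26 mm outside; its centre is 11 mm above this point. In the rack it sits down in the slot
- middle_mid (a point): middle-sized weight: plain steel cylinder, 24 mm across, 56 mm high, 200 g, in another slot of the rack, with the same fittings. Point: the cylinder's centre, 28 mm above its underside; z up, x the way its hook opens
- middle_hook (a point): throat point of the middle-sized weight's hook (as small_hook): on the axis, 32 mm above the cylinder's top, 60 mm above point middle_mid
- large_mid (a point): largest weight: plain steel cylinder, 34 mm across, 70 mm high, 500 g, with the same fittings, in the remaining slot; not needed. The point is the cylinder's centre, 35 mm up
- rack: black plastic block 64 x 250 x 38 mm, fixed; origin under its centre, y along its length. Three slots in its top at y = -90, 0 and 90 mm, each 13 (x) by 31 (y) mm and 32 mm deep. The weights stand on the block's top with their rings down in the slots, hooks opening to the block's +x; any weight may be in any slot: go by size
- stand: hand-wheel test stand, fixed: grey base plate, top 16 mm above the table, under the gauge; the origin is on the table exactly below the gauge's ring and axis. Its front, where a worker stands, faces its -x; a column 60 (x) x 50 (y) mm and 0.67 m high stands behind, 0.14 to 0.20 m along its +x
- gauge: force gauge with its crosshead, on the stand's column: grey case 36 (x) x 68 (y) x 150 mm with a display towards -x; underside 3 mm above this origin, on the measuring axis. Below hangs its thin shaft with a ring screwed in: same ring as on the weights, on the axis, in this body's y-z plane (a hook goes in along +x). How far it is screwed in varies: its lowest wire's centre is 57 to 83 mm below the origin
- gauge_shaft (a joint): the gauge's shaft with its ring, stiff sideways, sprung up and down. In m: 0 unloaded, positive pulled down, 0.001 m at 5 N (0.0002 with the smallest weight hung, 0.0006 with both), negative pushed up. So small a movement can hardly be seen: the load is better felt at the hand
- strip_tray: bystander: aluminium tray 90 x 130 x 22 mm with white LED strips, about 36 mm high; origin under its centre
- wire_spool: bystander: brass-coloured spool, 50 mm across, 34 mm high; origin under its centre
- pump_bottle: bystander: white plastic bottle, 52 mm across, 110 mm high; origin under its centre
- die_dish: bystander: shallow glass dish, 70 mm across, 18 mm high; origin under its centre
- tweezers: bystander: dark steel tweezers lying flat, 120 mm long along x; origin under the middle
- screwdriver: bystander: screwdriver 150 mm long lying along its x; origin under the middle
- weight_case: bystander: closed wooden case 90 x 110 x 45 mm; origin under its centre
Not all that is in view belongs to the job. Leave any blue or turquoise look-alike of the part that bears middle_mid alone.

How it is judged (in metres and radians):
On the way:
1. the smallest weight hangs from the gauge's ring by its hook, let go, with its load on the gauge (horizontal distance between small_hook and gauge below 0.01 m and angle between small_mid's own z axis and vertical below 0.15 rad and value of joint gauge_shaft between 0.0001 and 0.0003 m and contact force between the fingers and small below 0.02 N and distance between middle_hook and small_ring above 0.02 m), for 0.3 s.
At the end, for the whole second after the job is handed in: The smallest weight hangs from the gauge (its hook within 10 mm of the gauge's axis), the middle weight's hook is in the smallest's ring (throat point within 5 mm of the ring's wire), both hang plumb within 0.15 rad, let go, and the gauge carries both (2.4 to 3.6 N) (horizontal distance between small_hook and gauge below 0.01 m and angle between each of small_mid, middle_mid's own z axis and vertical below 0.15 rad and distance between middle_hook and small_ring below 0.005 m and value of joint gauge_shaft between 0.00048 and 0.00072 m); the robot touches nothing.
It fails at once if gauge pulled by more than 5 N (value of joint gauge_shaft above 0.001 m).
It fails at once if gauge pushed up by more than 5 N (value of joint gauge_shaft below -0.001 m).
It fails at once if gauge knocked or forced from any side with more than 15 N (contact force between gauge and anything else above 15 N).
It fails at once if the largest weight moved more than 15 mm (distance of large_mid from where it was at the start of the episode above 0.015 m).
It fails at once if another thing on the table moved more than 20 mm (distance of any of strip_tray, wire_spool, pump_bottle, die_dish, tweezers, screwdriver, weight_case from where it was at the start of the episode above 0.02 m).
It also fails if it takes over 72 s, if anything falls off the work surface, if the arm or the gripper's body presses on something with over 40 N, if the wrist force passes 120 N, or if a joint passes its speed limit or range.

## Robot

A 6-joint arm with a two-finger parallel gripper is mounted at the origin on the work surface. World frame = base frame: x ahead of the robot, y to its left, z up, the work surface at z = 0. Lengths are in m, angles in degrees, forces in N, time in s.
With the tool pointing down it reaches from about 0.35 to 0.875 m from the base axis. Payload 4.2 kg.
Tool frame: the origin (TCP) lies between the finger pads; the fingertips stand 11 mm ahead of it and the grasp point (between the pads) lies 8 mm behind it; z points along the fingers, y is the direction in which the jaws open and shut (so a half turn about z gives the same grasp; the last joint's range is limited). The gripper opens to 87 mm and grips with 3 to 60 N. Pads are 19 mm wide; open, the fingers measure 117 mm over their backs; the gripper's body (75 mm by 190 mm) begins 51 mm behind the grasp point.
Start: joints at [87.64, 22.042, 0.453, 0, -68.411, -14.817], TCP at [0.185, 0.597, 0.234] pointing down, gripper open.
Joint ranges: [-179.83, 179.83], [-69.29, 118.12], [-61.27, 80.66], [-181.25, 117.63], [-171.15, -9.14], [-177.46, 177.46]. Speed limits (degrees/s): [159.86, 159.86, 180, 180, 180, 180].

## Interface

Orientations are given as a 3x3 rotation matrix whose columns are the frame's x, y, z axes.
In Python, from station import sense, capture, get_calibration, finish_job, search_frame, cut_out gives the robot as it stands.
- The arm moves only by the tool arm_command, never from a script. Its argument "rows" is a list of rows, each an object with "fingers": the opening in per cent of the stroke, from 0 (shut) to 100 (fully open); "travel": the shift along the tool's x, y, z in cm, a list of three; "roll": the turn about the tool's z in degrees. A call has 1 to 10 rows; each row is the pose to reach, as a shift and turn from the pose commanded when the call began, along the tool's axes at that moment; what a row does not reach only later rows make up. A row lasts 1/10 s, in which the tool goes at most 50 mm and 8.59 degrees, less where a joint would pass 70% of its speed; a pose out of reach is approached as far as the arm can. A call with a gripper value outside its range is refused whole. The fingers move at their own pace and stop on an object; the grip force is fixed at half the most. Time passes only in rows, so rows that repeat a pose let the fingers close. It gives the time, the measured TCP pose, the force and the opening at its end, in the units of the state.
- sense(): the state, without advancing time (a new reading comes with each control period).
- capture(name): name is "scene" or "top" or "wrist"; returns (picture, depth): 400x640x3 uint8, red, green, blue; 400x640 float32, m along the optical axis (not along the pixel's ray), 0 where there is no reading.
- get_calibration(name): a dict with "fov_y" (degrees; the focal length in pixels is half the picture's height over the tangent of half this angle, whatever the lens; pixels are square), "cx", "cy" (the principal point, pixels), "origin" and "attitude" of the camera in the world; the wrist camera has in their place "mount" (4x4, takes a point from camera to tool coordinates, whose origin is the TCP and whose axes are the flange's). Camera axes: x right, y down, z forward; pixel columns grow to the right and rows downward; lengths in m; the calibration is good to about 2 mm. A picture is of the moment at which its call begins: read the wrist's pose just before it. get_calibration takes no time and is no camera call.
- finish_job(): hands the job in, once; it reports no verdict.
Trained networks look in the newest picture that a camera, given by its name, has taken for a name from the list of things; names that differ only in an ending like _2 or _b are one class to them, and where a whole thing is asked for, a point or a joint stands for the part that bears it (a point fixed in the world has none). Each returns a list of dicts, best first, with "p" (0 to 1); they miss things now and then, are a little off and sometimes report something else, mostly with a low value. They report only what shows in the picture. A call takes as long as a camera call. They do not tell look-alikes from the thing itself.
- search_frame(camera, label): "position" ([x, y, z] in m, in world coordinates, good to about 4 mm: the middle of the surface that is visible of it).
- cut_out(camera, label): "mask" (400x640 bool, what is visible of it).
The state is a dict: "time_s": time; "joints": joint angles; "joint_velocities": joint speeds; "effort": joint torques, N m; "tcp_pos": TCP position; "ee_rot": TCP orientation; "wrist_force": force on the tool from outside, world axes, zero at the start; "moment": the same for the moment, N m; "gripper_width": opening from 0.0 (shut) to 1.0 (fully open).
Only numpy, scipy, OpenCV 4.12 (cv2) and the standard library are available. Lean on these libraries where they do the work, as an engineer would, in place of code of your own. Each camera call takes 0.05 s, during which the arm holds its last target. There are 200 camera calls.

## Working session

There is one attempt and no reset: what is moved stays moved. The work goes in short steps, Python scripts to look and compute and a tool call to move; the robot and the scene stay as the last step left them, time stands still between calls to the robot, and variables do not carry over. Pictures are saved under pics/ and viewed, about 8 in all and at most 12, crops included, and the job is handed in when it is done.

Besides the shell and the picture viewer there is one more tool, called after ">>>" in YAML: its name, and indented under it one key for each argument. arm_command: Moves the arm, as the interface text tells. Its arguments: {"type":"object","properties":{"rows":{"type":"array","items":{"type":"object","properties":{"fingers":{"type":"number"},"travel":{"type":"array","items":{"type":"number"}},"roll":{"type":"number"}}}}},"required":["rows"]}

```bash
mkdir -p pics; ls; cat > h.py <<'E'
import numpy as np, cv2
from station import *
def save(n,im): cv2.imwrite('pics/'+n,cv2.cvtColor(im,cv2.COLOR_RGB2BGR))
def cam(name,s=None):
    c=get_calibration(name); f=200/np.tan(np.radians(c['fov_y'])/2)
    if 'mount' in c:
        s=s or sense(); T=np.eye(4); T[:3,:3]=s['ee_rot']; T[:3,3]=s['tcp_pos']; T=T@np.array(c['mount']); return f,c['cx'],c['cy'],T[:3,:3],T[:3,3]
    return f,c['cx'],c['cy'],np.array(c['attitude']),np.array(c['origin'])
def pts(C,d):
    f,cx,cy,R,o=C; v,u=np.mgrid[:400,:640]
    P=np.stack([(u-cx)/f*d,(v-cy)/f*d,d],-1); return P@R.T+o
def proj(C,p):
    f,cx,cy,R,o=C; q=(np.array(p)-o)@R; return q[0]/q[2]*f+cx,q[1]/q[2]*f+cy
E
python3 - <<'E'
from h import *
s=sense();print({k:np.round(v,3).tolist() for k,v in s.items()})
ims=[]
for n in('scene','top'):
    im,d=capture(n); np.savez('/tmp/'+n,im=im,d=d); ims.append(im); c=get_calibration(n);print(n,np.round(c['origin'],3),np.round(c['attitude'],3).tolist(),c['fov_y'])
    for l in('small_mid','middle_mid','large_mid','rack','stand','gauge','gauge_shaft'):
        print(l,[(np.round(r['position'],3).tolist(),round(r['p'],2)) for r in search_frame(n,l)][:4])
save('a.png',ims[0]);save('b.png',ims[1])
E
```

```text
pics
{'time_s': 0.0, 'joints': [87.64, 22.091, 0.379, -0.03, -68.411, -14.819], 'joint_velocities': [0.051, 0.048, 0.014, 0.023, -0.162, -0.057], 'effort': [-0.0, -39.067, 18.741, 4.22, 0.011, -0.0], 'tcp_pos': [0.184, 0.597, 0.232], 'ee_rot': [[0.955, -0.296, -0.001], [-0.296, -0.955, -0.002], [0.0, 0.002, -1.0]], 'wrist_force': [-0.307, 0.145, 0.485], 'moment': [0.006, -0.029, -0.016], 'gripper_width': 0.998}
scene [ 1.211 -0.224  1.125] [[0.248, 0.775, -0.581], [0.969, -0.198, 0.149], [0.001, -0.6, -0.8]] 50.46274770856306
small_mid []
middle_mid [([0.576, 0.362, 0.072], 0.7), ([0.582, 0.247, 0.084], 0.64), ([0.6, 0.24, 0.039], 0.4)]
large_mid [([0.495, 0.25, 0.096], 0.67)]
rack []
stand [([0.656, -0.293, 0.326], 0.78)]
gauge [([0.597, -0.222, 0.466], 0.95)]
gauge_shaft [([0.555, -0.171, 0.311], 0.44)]
top [ 0.4   -0.035  1.557] [[-0.025, -0.992, 0.125], [-1.0, 0.025, 0.001], [-0.004, -0.125, -0.992]] 50.38671912991652
small_mid []
middle_mid [([0.572, 0.256, 0.097], 0.63), ([0.532, 0.157, 0.085], 0.57), ([0.567, 0.362, 0.087], 0.45)]
large_mid [([0.48, 0.247, 0.109], 0.43)]
rack [([0.58, 0.247, 0.041], 0.67), ([0.368, -0.1, 0.005], 0.67)]
stand [([0.606, -0.278, 0.023], 0.69), ([0.58, 0.248, 0.042], 0.45)]
gauge [([0.589, -0.223, 0.475], 0.78)]
gauge_shaft []
```

View pics/a.png

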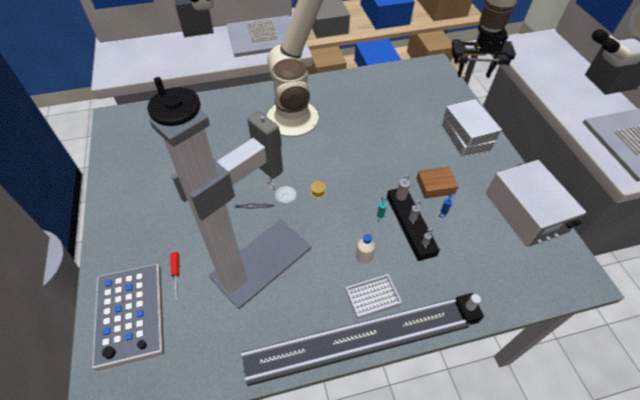

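View pics/b.png

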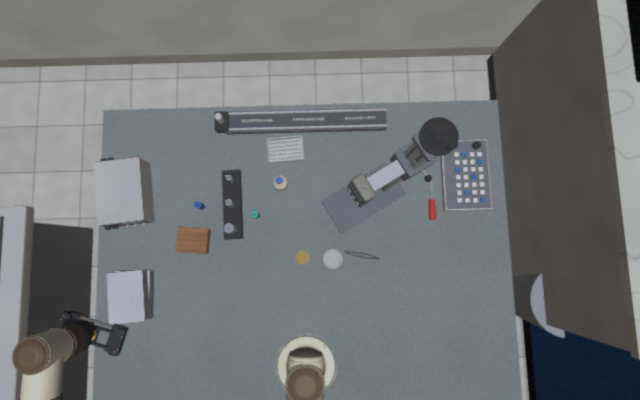

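The scene view shows the rack at about (412,225) with three weights. Blue (446,206) and turquoise (381,208) look-alikes stand beside it, and the gauge is at (265,145). In the top view the rack is at (232,203), with weights at (229,178), (229,203) and (229,228), and the stand is turned roughly -35°. The hand keeps its tool-down attitude, so before planning I'll check what the arm does at its reach limit.

>>> arm_command:
  rows:
    - {"fingers": 100,"travel": [0,-5,-5],"roll": 0}
    - {"fingers": 100,"travel": [0,-10,-10],"roll": 0}
    - {"fingers": 100,"travel": [0,-20,-15],"roll": 0}
    - {"fingers": 100,"travel": [0,-30,-20],"roll": 0}
    - {"fingers": 100,"travel": [0,-45,-20],"roll": 0}
    - {"fingers": 100,"travel": [0,-45,-20],"roll": 0}
    - {"fingers": 100,"travel": [0,-45,-20],"roll": 0}
    - {"fingers": 100,"travel": [0,-45,-20],"roll": 0}

```text
time_s: 1.6
tcp_pos: [0.2569, 0.8357, 0.3449]
ee_rot: [[0.956, -0.294, 0.006], [-0.295, -0.956, 0.004], [0.005, -0.005, -1.0]]
wrist_force: [-0.7, 1.9, -5.0]
gripper_width: 1.0
```

```bash
python3 - <<'E'
from h import *
s=sense();print({k:np.round(v,3).tolist() for k,v in s.items()})
for n in('scene','top'):
    z=np.load('/tmp/'+n+'.npz'); P=pts(cam(n),z['d'])
    m=(abs(P[...,0]-.58)<.16)&(abs(P[...,1]-.25)<.06)&(P[...,2]>.03)&(P[...,2]<.046)
    q=P[m][:,:2].astype(np.float32); print(n,'rack',m.sum(),cv2.minAreaRect(q))
    m=(abs(P[...,0]-.58)<.16)&(abs(P[...,1]-.25)<.14)&(P[...,2]>.055)&(P[...,2]<.2)
    k,lab,st,c=cv2.connectedComponentsWithStats(m.astype(np.uint8))
    for i in range(1,k):
        if st[i,4]>5:
            r=P[lab==i]; print(c[i].round(),st[i,4],np.percentile(r,[5,50,95],axis=0).round(3).tolist(),z['im'][lab==i].mean(0).round())
    m=(abs(P[...,0]-.62)<.25)&(abs(P[...,1]+.27)<.25)&(P[...,2]>.008)&(P[...,2]<.024)
    print('base',m.sum(),cv2.minAreaRect(P[m][:,:2].astype(np.float32)))
    m=(abs(P[...,0]-.60)<.09)&(abs(P[...,1]+.22)<.09)&(P[...,2]>.3)
    r=P[m]; print('gauge z hist',np.histogram(r[:,2],bins=np.arange(.3,.7,.02)))
a=np.load('/tmp/scene.npz')['im'][100:240,230:330]; b=np.load('/tmp/scene.npz')['im'][160:270,350:470]
save('c.png',np.hstack([cv2.resize(a,None,fx=4,fy=4,interpolation=2)[:440,:400],cv2.resize(b,(400,367))[:367] if 0 else cv2.copyMakeBorder(cv2.resize(b,(400,367),interpolation=2),0,73,0,0,0)]))
E
```

```text
{'time_s': 1.6, 'joints': [83.55, 56.488, 79.806, 0.344, -113.06, -10.543], 'joint_velocities': [-0.212, 3.989, 6.154, 0.632, 16.659, 1.341], 'effort': [-1.259, -83.45, 25.385, 6.377, -0.651, -0.02], 'tcp_pos': [0.257, 0.836, 0.345], 'ee_rot': [[0.956, -0.294, 0.006], [-0.295, -0.956, 0.004], [0.005, -0.005, -1.0]], 'wrist_force': [-0.722, 1.867, -5.005], 'moment': [0.092, 0.187, 0.012], 'gripper_width': 1.0}
scene rack 1173 ((0.5746645927429199, 0.25380268692970276), (0.25379160046577454, 0.06735642999410629), 1.656847357749939)
[403. 187.] 196 [[0.477, 0.235, 0.06], [0.492, 0.246, 0.099], [0.501, 0.262, 0.128]] [115. 115. 120.]
[448. 203.] 95 [[0.564, 0.352, 0.058], [0.574, 0.362, 0.081], [0.581, 0.371, 0.114]] [ 49.  76. 137.]
[382. 206.] 91 [[0.526, 0.154, 0.06], [0.536, 0.163, 0.082], [0.544, 0.173, 0.117]] [ 54. 128. 125.]
[415. 210.] 114 [[0.568, 0.243, 0.059], [0.578, 0.25, 0.09], [0.587, 0.26, 0.127]] [112. 112. 117.]
[428. 236.] 77 [[0.659, 0.248, 0.059], [0.666, 0.255, 0.076], [0.674, 0.263, 0.111]] [115. 116. 122.]
base 4131 ((0.6201375126838684, -0.2705276906490326), (0.
[... 644 characters left out ...]
 [109. 111. 116.]
[198. 205.] 53 [[0.556, 0.354, 0.058], [0.564, 0.362, 0.082], [0.574, 0.372, 0.117]] [ 66.  90. 141.]
[254. 214.] 46 [[0.518, 0.155, 0.056], [0.527, 0.163, 0.085], [0.537, 0.175, 0.122]] [ 74. 141. 137.]
[229. 228.] 105 [[0.466, 0.236, 0.061], [0.48, 0.247, 0.106], [0.495, 0.265, 0.118]] [118. 120. 127.]
base 2560 ((0.6195451617240906, -0.27011096477508545), (0.4980558156967163, 0.4991035759449005), 89.97035217285156)
gauge z hist (array([  7,   4,   0,   7,  18,  40,  71,  56, 627, 387, 371, 148,  54,
        56,  47,   9, 174,  21, 619]), array([0.3 , 0.32, 0.34, 0.36, 0.38, 0.4 , 0.42, 0.44, 0.46, 0.48, 0.5 ,
       0.52, 0.54, 0.56, 0.58, 0.6 , 0.62, 0.64, 0.66, 0.68]))
```

View pics/c.png

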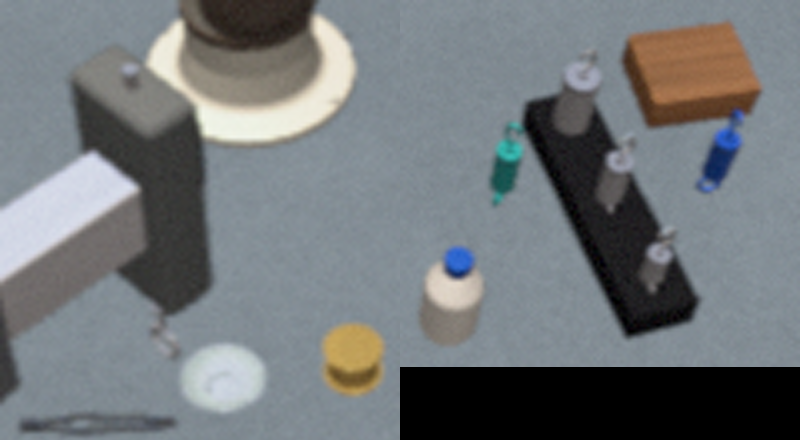

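>>> arm_command:
  rows:
    - {"fingers": 100,"travel": [5,6,0],"roll": 0}
    - {"fingers": 100,"travel": [10,12,0],"roll": 0}
    - {"fingers": 100,"travel": [15,18,0],"roll": 0}
    - {"fingers": 100,"travel": [20,24,0],"roll": 0}
    - {"fingers": 100,"travel": [25,30,0],"roll": 0}
    - {"fingers": 100,"travel": [30,36,0],"roll": 0}
    - {"fingers": 100,"travel": [35,42,0],"roll": 0}
    - {"fingers": 100,"travel": [40,48,0],"roll": 0}
    - {"fingers": 100,"travel": [45,54,0],"roll": 0}
    - {"fingers": 100,"travel": [50,60,0],"roll": 0}

```text
time_s: 2.6
tcp_pos: [0.4369, 0.4059, 0.3533]
ee_rot: [[0.956, -0.295, 0.015], [-0.295, -0.955, 0.035], [0.004, -0.038, -0.999]]
wrist_force: [0.5, 0.5, 0.4]
gripper_width: 0.999
```

```bash
python3 - <<'E'
from h import *
c=get_calibration('wrist');print(np.round(c['mount'],3),c['fov_y'])
for n in('scene','top'):
    z=np.load('/tmp/'+n+'.npz'); P=pts(cam(n),z['d'])
    for lo,hi in((.1,.3),(.3,.42),(.42,.52),(.52,.6),(.6,.72)):
        m=(abs(P[...,0]-.68)<.25)&(abs(P[...,1]+.3)<.2)&(P[...,2]>lo)&(P[...,2]<hi)
        print(n,lo,m.sum(),cv2.minAreaRect(P[m][:,:2].astype(np.float32)))
    m=(abs(P[...,0]-.60)<.16)&(abs(P[...,1]+.27)<.16)&(P[...,2]>.01)&(P[...,2]<.024)
    q=P[m][:,:2].astype(np.float32)
    # base plate by colour-lacking: use hull of tight z
    print('base',m.sum(),cv2.minAreaRect(q))
E
```

```text
[[-0.001 -0.958 -0.286  0.079]
 [ 1.    -0.001 -0.    -0.   ]
 [-0.    -0.286  0.958 -0.151]
 [ 0.     0.     0.     1.   ]] 62.4996201520558
scene 0.1 1240 ((0.6119423508644104, -0.2466202825307846), (0.04836343228816986, 0.20301590859889984), 25.46576499938965)
scene 0.3 1275 ((0.6039732694625854, -0.24542780220508575), (0.07494821399450302, 0.2257005125284195), 29.117660522460938)
scene 0.42 4211 ((0.6033139824867249, -0.24440184235572815), (0.07726695388555527, 0.22931955754756927), 28.838821411132812)
scene 0.52 1283 ((0.6129399538040161, -0.24550393223762512), (0.04966973140835762, 0.20500463247299194), 24.567516326904297)
scene 0.6 2779 ((0.638837993144989, -0.3107295334339142), (0.0838533341884613, 0.08455247431993484), 33.333045959472656)
base 3092 ((0.588800311088562, -0.22516679763793945), (0.14277929067611694, 0.27978596091270447), 29.849842071533203)
top 0.1 85 ((0.6111599206924438, -0.3152815103530884), (0.013987796381115913, 0.05369870737195015), 12.388895988464355)
top 0.3 78 ((0.5963479280471802, -0.2418646514415741), (0.07387355715036392, 0.2238709032535553), 28.4895076751709)
top 0.42 1690 ((0.5817382335662842, -0.2532889246940613), (0.11176395416259766, 0.22835147380828857), 30.038223266601562)
top 0.52 306 ((0.5878382325172424, -0.22694876790046692), (0.05989165976643562, 0.17693595588207245), 30.410459518432617)
top 0.6 1404 ((0.6349557042121887, -0.3100879192352295), (0.08240243792533875, 0.0834566056728363), 39.844276428222656)
base 1610 ((0.5944966077804565, -0.2648392915725708), (0.308503657579422, 0.3134492039680481), 88.01004791259766)
```

>>> arm_command:
  rows:
    - {"fingers": 100,"travel": [0,0,0],"roll": 0}
    - {"fingers": 100,"travel": [0,0,0],"roll": 0}
    - {"fingers": 100,"travel": [0,0,0],"roll": 0}

```text
time_s: 2.9
tcp_pos: [0.4361, 0.4082, 0.3519]
ee_rot: [[0.956, -0.295, 0.013], [-0.295, -0.955, 0.033], [0.003, -0.036, -0.999]]
wrist_force: [0.4, 0.1, -0.1]
gripper_width: 0.997
```

```bash
cat > thread.py <<'E'
import numpy as np
from scipy.ndimage import label
# hook centreline in weight x,z (mm, rel. throat): shank x=-6, arc radius 6 about (0,0)->, tip x=6 down to -6+..
t=np.linspace(0,np.pi,60)
for top in (0,4):  # arc centre height
  c=[(-6,z) for z in np.arange(-20,top,.5)]+[(-6*np.cos(a),top+6*np.sin(a)) for a in t]+[(6,z) for z in np.arange(-4,top,.5)]
  c+= [(-6+6*k/12,-20-12*k/12+0) for k in range(13)]
  body=[(x,z) for x in np.arange(-8,9,1) for z in np.arange(-50,-34,1)]
  C=np.array(c+body,float)
  for th in (0,30,45,55,60,65,70,75,80,90):
    a=np.radians(th); R=np.array([[np.cos(a),np.sin(a)],[-np.sin(a),np.cos(a)]])
    Q=C@R.T   # x_w->(cos,-sin), z_w->(sin,cos)
    X,Z=np.meshgrid(np.arange(-60,30,.5),np.arange(-40,40.1,.5),indexing='ij')
    d=np.full(X.shape,1e9)
    for w in ((0,0),(0,22)):
        for q in Q: d=np.minimum(d,np.hypot(X+q[0]-w[0],Z+q[1]-w[1]))
    d-=4
    s=(np.argmin(abs(X[:,0]+55)),np.argmin(abs(Z[0]-10))); g=(np.argmin(abs(X[:,0])),np.argmin(abs(Z[0])))
    best=None
    for m in np.arange(2,0,-.1):
        l,_=label(d>=min(m,d[g]-.01) if 0 else (d>=m))
        # goal region: near throat
        gl=l[abs(X)<4.1]; G=set(np.unique(l[(abs(X)<3)&(abs(Z+0)<3)]))-{0}
        if l[s] and l[s] in G: best=m;break
    print(top,th,'clear',best, 'throat clear',d[g].round(1))
E
python3 thread.py; python3 - <<'E'
from h import *
s=sense();print(np.round(s['tcp_pos'],4),np.round(s['joints'],1),s['time_s'])
E
```

```text
0 0 clear 2.0 throat clear 2.0
0 30 clear 0.5999999999999988 throat clear 2.0
0 45 clear 0.3999999999999986 throat clear 2.0
0 55 clear 0.1999999999999984 throat clear 2.0
0 60 clear 0.2999999999999985 throat clear 2.0
0 65 clear 0.2999999999999985 throat clear 2.0
0 70 clear 0.3999999999999986 throat clear 2.0
0 75 clear 0.49999999999999867 throat clear 2.0
0 80 clear 0.49999999999999867 throat clear 2.0
0 90 clear 0.9999999999999991 throat clear 2.0
4 0 clear 0.2999999999999985 throat clear 2.0
4 30 clear None throat clear 2.0
4 45 clear None throat clear 2.0
4 55 clear None throat clear 2.0
4 60 clear None throat clear 2.0
4 65 clear None throat clear 2.0
4 70 clear None throat clear 2.0
4 75 clear 0.2999999999999985 throat clear 2.0
4 80 clear 0.49999999999999867 throat clear 2.0
4 90 clear 0.9999999999999991 throat clear 2.0
[0.4361 0.4082 0.3519] [ 58.4  15.2   7.3  -0.4 -80.1  14.5] 2.9
```

>>> arm_command:
  rows:
    - {"fingers": 100,"travel": [0,0,-5],"roll": 0}
    - {"fingers": 100,"travel": [0,0,-10],"roll": 0}
    - {"fingers": 100,"travel": [0,0,-15],"roll": 0}
    - {"fingers": 100,"travel": [0,0,-20],"roll": 0}
    - {"fingers": 100,"travel": [0,0,-25],"roll": 0}
    - {"fingers": 100,"travel": [0,0,-30],"roll": 0}
    - {"fingers": 100,"travel": [0,0,-35],"roll": 0}
    - {"fingers": 100,"travel": [0,0,-40],"roll": 0}
    - {"fingers": 100,"travel": [0,0,-45],"roll": 0}
    - {"fingers": 100,"travel": [0,0,-60],"roll": 0}

```text
time_s: 3.9
tcp_pos: [0.3928, 0.3613, 0.7165]
ee_rot: [[0.956, -0.293, 0.03], [-0.295, -0.955, 0.044], [0.015, -0.05, -0.999]]
wrist_force: [-0.4, -0.6, 0.6]
gripper_width: 0.999
```

```bash
python3 - <<'E'
from h import *
s=sense();print(np.round(s['tcp_pos'],4),np.round(s['joints'],1),s['time_s'],np.round(s['ee_rot'],3).tolist())
E
```

```text
[0.3928 0.3613 0.7165] [  60.2   26.2   80.7    0.4 -141.5   13. ] 3.9 [[0.956, -0.293, 0.03], [-0.295, -0.955, 0.044], [0.015, -0.05, -0.999]]
```

```bash
sed -i 's/for top in (0,4)/for top in (-2,)/; s/np.arange(-4,top,.5)/np.arange(-4,top+.1,.5)/; s/np.arange(2,0,-.1)/np.arange(4,0,-.1)/; s/(abs(X)<3)&(abs(Z+0)<3)/(np.hypot(X-2*np.sin(a),Z+0)<5)/' thread.py; sed -i "s/(np.hypot(X-2\*np.sin(a),Z+0)<5)/(np.hypot(X*np.cos(a)-Z*np.sin(a),X*np.sin(a)+Z*np.cos(a)-3)<1.5)/" thread.py; python3 thread.py; python3 -c "
from h import *
print(sense()['joints'])"
```

```text
-2 0 clear 1.9999999999999982 throat clear 0.0
-2 30 clear 1.5999999999999979 throat clear 0.0
-2 45 clear 0.9999999999999973 throat clear 0.0
-2 55 clear 0.6999999999999971 throat clear 0.0
-2 60 clear 0.7999999999999972 throat clear 0.0
-2 65 clear 0.7999999999999972 throat clear 0.0
-2 70 clear 0.599999999999997 throat clear 0.0
-2 75 clear 0.599999999999997 throat clear 0.0
-2 80 clear 0.7999999999999972 throat clear 0.0
-2 90 clear 0.9999999999999973 throat clear 0.0
[  60.15757008   26.16791642   80.65715098    0.36263598 -141.47018558
   13.02192692]
```

```bash
python3 - <<'E'
from h import *
for n in('scene','top'):
    z=np.load('/tmp/'+n+'.npz'); P=pts(cam(n),z['d'])[z['d']>0]
    r=np.hypot(P[:,0],P[:,1]); az=np.degrees(np.arctan2(P[:,1],P[:,0]))
    print(n)
    for a in range(-100,-20,10):
        print(a,[ (lambda q: f"{q.min():.2f}/{q.max():.2f}" if len(q)>3 else '-')(P[(abs(az-a)<5)&(r>R)&(r<R+.1)][:,2]) for R in np.arange(.4,1.5,.1)])
E
```

```text
scene
-100 ['-', '-0.01/0.01', '-0.01/0.01', '-0.01/0.00', '-', '-', '-', '-0.77/-0.05', '-', '-', '-']
-90 ['-0.01/0.01', '-0.01/0.01', '-0.01/0.01', '-0.01/0.01', '-', '-', '-0.74/-0.02', '-0.76/-0.11', '-', '-', '-']
-80 ['-0.01/0.00', '-0.01/0.01', '-0.01/0.01', '-0.01/0.01', '-', '-', '-0.65/-0.04', '-', '-', '-', '-']
-70 ['-0.01/0.00', '-0.01/0.01', '-0.01/0.01', '-0.01/0.01', '-0.01/0.00', '-', '-0.66/-0.09', '-0.65/-0.11', '-', '-', '-']
-60 ['-', '-0.01/0.01', '-0.01/0.01', '-0.01/0.01', '-0.01/0.01', '-0.01/0.00', '-', '-0.66/-0.16', '-0.65/-0.19', '-', '-']
-50 ['-', '-0.01/0.01', '-0.01/0.01', '-0.01/0.04', '-0.01/0.04', '-0.01/0.04', '-0.00/0.00', '-', '-', '-', '-']
-40 ['-0.01/0.01', '-0.01/0.00', '-0.01/0.03', '-0.01/0.04', '-0.01/0.04', '-0.01/0.06', '-0.01/0.06', '-0.01/0.00', '-', '-', '-']
-30 ['-0.01/0.01', '-0.01/0.02', '-0.01/0.70', '-0.01/0.68', '-0.01/0.03', '-0.01/0.04', '-0.01/0.01', '-', '-', '-', '-']
top
-100 ['-0.01/0.01', '-0.01/0.01', '-0.01/0.01', '-0.01/0.01', '-', '-', '-0.75/-0.74', '-0.77/0.05', '-', '-', '-']
-90 ['-0.01/0.01', '-0.01/0.01', '-
[... 215 characters left out ...]
.01', '-0.01/0.01', '-0.01/0.01', '-0.01/0.01', '-0.01/0.01', '-', '-0.66/0.19', '-0.67/0.19', '0.18/0.19', '-', '-']
-60 ['-0.01/0.01', '-0.01/0.01', '-0.01/0.01', '-0.01/0.01', '-0.01/0.01', '-0.00/0.00', '-', '-0.66/0.20', '-0.66/0.20', '0.18/0.19', '-']
-50 ['-0.01/0.01', '-0.01/0.01', '-0.01/0.01', '-0.01/0.04', '-0.01/0.05', '-0.01/0.04', '-0.01/0.01', '-', '-0.66/0.19', '-0.66/0.19', '-0.67/0.23']
-40 ['-0.01/0.02', '-0.01/0.01', '-0.01/0.03', '-0.01/0.05', '-0.01/0.05', '-0.00/0.06', '-0.01/0.06', '-0.01/0.01', '-', '-', '-0.76/0.19']
-30 ['-0.01/0.02', '-0.01/0.02', '-0.01/0.70', '-0.01/0.68', '-0.01/0.01', '-0.01/0.01', '-0.01/0.01', '-0.01/0.01', '-', '-0.77/-0.73', '-0.77/-0.73']
```

>>> arm_command:
  rows:
    - {"fingers": 100,"travel": [5,0,0],"roll": 0}
    - {"fingers": 100,"travel": [9,0,5],"roll": 0}
    - {"fingers": 100,"travel": [13,0,10],"roll": 0}
    - {"fingers": 100,"travel": [17,0,15],"roll": 0}
    - {"fingers": 100,"travel": [21,2,20],"roll": 0}
    - {"fingers": 100,"travel": [25,3,25],"roll": 0}
    - {"fingers": 100,"travel": [26,3,30],"roll": 0}
    - {"fingers": 100,"travel": [27,3,35],"roll": 0}
    - {"fingers": 100,"travel": [28,3,40],"roll": 0}
    - {"fingers": 100,"travel": [28,3,44],"roll": 0}

```text
time_s: 4.9
tcp_pos: [0.6554, 0.2695, 0.3355]
ee_rot: [[0.955, -0.295, 0.036], [-0.296, -0.954, 0.047], [0.02, -0.056, -0.998]]
wrist_force: [1.0, 0.1, 0.5]
gripper_width: 1.004
```

```bash
python3 - <<'E'
from h import *
s=sense(); im,d=capture('wrist'); C=cam('wrist',s)
for p in((.663,.255,.078),(.573,.252,.094),(.48,.247,.108)): print(np.round(proj(C,p)))
save('d.png',im)
P=pts(C,d)
for lo,hi in((.066,.084),(.084,.10),(.1,.13)):
  m=(abs(P[...,0]-.6)<.12)&(abs(P[...,1]-.25)<.06)&(P[...,2]>lo)&(P[...,2]<hi)
  k,lab,st,c=cv2.connectedComponentsWithStats(m.astype(np.uint8))
  for i in range(1,k):
    if st[i,4]>8: r=P[lab==i]; print(lo,c[i].round(),st[i,4],np.percentile(r,[3,50,97],axis=0).round(4).tolist())
E
```

```text
[336. 164.]
[358. 233.]
[381. 301.]
0.066 [334. 161.] 135 [[0.6597, 0.2475, 0.0727], [0.6671, 0.255, 0.078], [0.6725, 0.2652, 0.0835]]
0.066 [354. 221.] 75 [[0.5763, 0.2429, 0.0668], [0.5837, 0.2531, 0.0754], [0.5851, 0.2635, 0.0835]]
0.066 [374. 276.] 95 [[0.4925, 0.2373, 0.0667], [0.4988, 0.2482, 0.0728], [0.5003, 0.2609, 0.0822]]
0.084 [333. 166.] 21 [[0.6622, 0.2549, 0.0845], [0.6642, 0.2578, 0.0923], [0.6654, 0.2615, 0.0993]]
0.084 [356. 231.] 265 [[0.5636, 0.2434, 0.0877], [0.5765, 0.253, 0.0939], [0.5849, 0.2643, 0.0989]]
0.1 [334. 169.] 49 [[0.6618, 0.2497, 0.1038], [0.6637, 0.2569, 0.1135], [0.6651, 0.2639, 0.1158]]
0.1 [354. 239.] 46 [[0.5721, 0.2526, 0.1024], [0.5745, 0.2577, 0.114], [0.5754, 0.2615, 0.1287]]
0.1 [362. 241.] 16 [[0.5734, 0.2465, 0.1229], [0.5746, 0.2485, 0.1272], [0.5753, 0.2521, 0.1299]]
```

View pics/d.png

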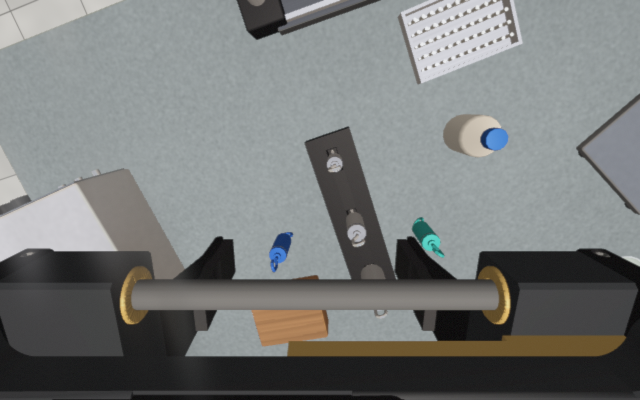

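The wrist view shows the small weight at (334,161), the middle one at (356,231) and the large one at (374,276). The blue (282,248) and turquoise (428,236) ones are look-alikes standing off the rack. On the grey weights the shank is on the +y side and the tip on -y, so the hooks open to -y. Commands beyond reach leave a small lasting tilt. I'll use that to tilt the hand about 45°, so its body clears the gauge.

>>> arm_command:
  rows:
    - {"fingers": 50,"travel": [-2,2,-2],"roll": 8}
    - {"fingers": 50,"travel": [-4,5,-4],"roll": 16}
    - {"fingers": 50,"travel": [-7,7,-6],"roll": 24}
    - {"fingers": 50,"travel": [-9,10,-8],"roll": 32}
    - {"fingers": 50,"travel": [-11,12,-10],"roll": 40}
    - {"fingers": 50,"travel": [-13,15,-12],"roll": 48}
    - {"fingers": 50,"travel": [-16,17,-14],"roll": 56}
    - {"fingers": 50,"travel": [-18,20,-16],"roll": 64}
    - {"fingers": 50,"travel": [-20,22,-18],"roll": 72}
    - {"fingers": 50,"travel": [-21,23,-18],"roll": 76}

```text
time_s: 5.95
tcp_pos: [0.379, 0.1027, 0.5062]
ee_rot: [[-0.058, -0.997, 0.043], [-0.997, 0.06, 0.051], [-0.054, -0.04, -0.998]]
wrist_force: [0.0, 1.1, -0.3]
gripper_width: 0.501
```

```bash
cat >> h.py <<'E'
def d(*targets):
    s=sense();R=np.array(s['ee_rot']);p=np.array(s['tcp_pos']);z=R[:,2]
    print('t',s['time_s'],'tcp',p.round(4),'j',np.round(s['joints'],1),'F',np.round(s['wrist_force'],2),'w',round(s['gripper_width'],3))
    print('tilt',np.degrees(np.arccos(-z[2])).round(1),'az',np.degrees(np.arctan2(z[1],z[0])).round(1),'toolx az',np.degrees(np.arctan2(R[1,0],R[0,0])).round(1),'tooly z',R[2,1].round(3))
    for t in targets: print(t,'-> cm',(R.T@(np.array(t)-p)*100).round(2))
E
python3 -c "
from h import *
d((.36,-.1,.5),(.2,-.35,.5),(-.04,-.7,.45))"
```

```text
t 5.95 tcp [0.379  0.1027 0.5062] j [ 38.5  -7.4   3.8  -0.8 -97.5 -42. ] F [ 0.04  1.07 -0.28] w 0.501
tilt 3.8 az 50.2 toolx az -93.3 tooly z -0.04
(0.36, -0.1, 0.5) -> cm [20.35  0.7  -0.51]
(0.2, -0.35, 0.5) -> cm [46.2  15.16 -2.48]
(-0.04, -0.7, 0.45) -> cm [82.75 37.19 -0.32]
```

>>> arm_command:
  rows:
    - {"fingers": 50,"travel": [5,0,0],"roll": 0}
    - {"fingers": 50,"travel": [10,0,0],"roll": 0}
    - {"fingers": 50,"travel": [15,0,0],"roll": 0}
    - {"fingers": 50,"travel": [20,1,0],"roll": 0}
    - {"fingers": 50,"travel": [24,3,0],"roll": 0}
    - {"fingers": 50,"travel": [29,6,0],"roll": 0}
    - {"fingers": 50,"travel": [33,8,0],"roll": 0}
    - {"fingers": 50,"travel": [38,10,0],"roll": 0}
    - {"fingers": 50,"travel": [42,13,0],"roll": 0}
    - {"fingers": 50,"travel": [46,15,0],"roll": 0}

```text
time_s: 6.95
tcp_pos: [0.2046, -0.3458, 0.4784]
ee_rot: [[-0.054, -0.998, 0.036], [-0.998, 0.055, 0.037], [-0.038, -0.034, -0.999]]
wrist_force: [1.9, 0.1, 0.3]
gripper_width: 0.499
```

>>> arm_command:
  rows:
    - {"fingers": 50,"travel": [4,3,0],"roll": 0}
    - {"fingers": 50,"travel": [8,6,0],"roll": 0}
    - {"fingers": 50,"travel": [12,9,0],"roll": 0}
    - {"fingers": 50,"travel": [16,12,0],"roll": 0}
    - {"fingers": 50,"travel": [20,15,0],"roll": 0}
    - {"fingers": 50,"travel": [24,18,0],"roll": 0}
    - {"fingers": 50,"travel": [28,21,0],"roll": 0}
    - {"fingers": 50,"travel": [32,24,0],"roll": 0}
    - {"fingers": 50,"travel": [36,27,0],"roll": 0}
    - {"fingers": 50,"travel": [40,28,0],"roll": 0}

```text
time_s: 7.95
tcp_pos: [-0.0975, -0.7285, 0.454]
ee_rot: [[-0.058, -0.998, 0.029], [-0.998, 0.059, 0.035], [-0.036, -0.026, -0.999]]
wrist_force: [0.6, -1.8, 1.5]
gripper_width: 0.497
```

```bash
python3 -c "
from h import *
d()"
```

```text
t 7.95 tcp [-0.0975 -0.7285  0.454 ] j [ -85.8   35.4   53.8   -1.9 -110.2   81.8] F [ 0.6 -1.8  1.5] w 0.497
tilt 2.6 az 50.7 toolx az -93.3 tooly z -0.026
```

>>> arm_command:
  rows:
    - {"fingers": 50,"travel": [5,1,0],"roll": 0}
    - {"fingers": 50,"travel": [60,6,0],"roll": 0}
    - {"fingers": 50,"travel": [120,12,0],"roll": 0}
    - {"fingers": 50,"travel": [200,20,0],"roll": 0}
    - {"fingers": 50,"travel": [200,20,0],"roll": 0}
    - {"fingers": 50,"travel": [200,20,0],"roll": 0}
    - {"fingers": 50,"travel": [200,20,0],"roll": 0}

```text
time_s: 8.65
tcp_pos: [-0.1202, -0.8683, 0.3313]
ee_rot: [[-0.055, -0.998, 0.023], [-0.998, 0.056, 0.009], [-0.011, -0.022, -1.0]]
wrist_force: [0.5, -0.7, 0.3]
gripper_width: 0.493
```

```bash
python3 -c "
from h import *
d()"
```

```text
t 8.65 tcp [-0.1202 -0.8683  0.3313] j [ -87.8   57.5   80.7   -1.5 -113.7   84.1] F [ 0.46 -0.71  0.35] w 0.493
tilt 1.4 az 22.0 toolx az -93.2 tooly z -0.022
```

>>> arm_command:
  rows:
    - {"fingers": 50,"travel": [100,5,0],"roll": 0}

```text
time_s: 8.75
tcp_pos: [-0.1213, -0.8856, 0.3132]
ee_rot: [[-0.057, -0.998, 0.018], [-0.998, 0.056, -0.017], [0.016, -0.019, -1.0]]
wrist_force: [0.8, 0.1, -0.4]
gripper_width: 0.496
```

>>> arm_command:
  rows:
    - {"fingers": 50,"travel": [100,5,0],"roll": 0}

```text
time_s: 8.85
tcp_pos: [-0.1217, -0.9021, 0.2974]
ee_rot: [[-0.057, -0.998, 0.012], [-0.997, 0.056, -0.045], [0.044, -0.015, -0.999]]
wrist_force: [1.1, 0.1, 0.2]
gripper_width: 0.501
```

>>> arm_command:
  rows:
    - {"fingers": 50,"travel": [100,5,0],"roll": 0}

```text
time_s: 8.95
tcp_pos: [-0.1221, -0.9176, 0.2835]
ee_rot: [[-0.057, -0.998, 0.007], [-0.996, 0.056, -0.073], [0.073, -0.011, -0.997]]
wrist_force: [-0.2, -0.2, 0.2]
gripper_width: 0.5
```

>>> arm_command:
  rows:
    - {"fingers": 50,"travel": [100,5,0],"roll": 0}

```text
time_s: 9.05
tcp_pos: [-0.1226, -0.9324, 0.2714]
ee_rot: [[-0.057, -0.998, 0.002], [-0.993, 0.057, -0.102], [0.102, -0.007, -0.995]]
wrist_force: [0.9, -0.1, 0.2]
gripper_width: 0.5
```

>>> arm_command:
  rows:
    - {"fingers": 50,"travel": [100,5,0],"roll": 0}
    - {"fingers": 50,"travel": [100,5,0],"roll": 0}
    - {"fingers": 50,"travel": [100,5,0],"roll": 0}

```text
time_s: 9.35
tcp_pos: [-0.1223, -0.9584, 0.237]
ee_rot: [[-0.057, -0.998, -0.005], [-0.989, 0.057, -0.137], [0.137, -0.003, -0.991]]
wrist_force: [-0.1, 0.0, -0.7]
gripper_width: 0.498
```

```bash
python3 -c "
from h import *
d();print(sense()['joints'])"
```

```text
t 9.35 tcp [-0.1223 -0.9584  0.237 ] j [-87.6  64.1  80.7   0.6 -98.7  84.4] F [-0.11  0.03 -0.73] w 0.498
tilt 7.9 az -92.1 toolx az -93.3 tooly z -0.003
[-87.55716263  64.0714445   80.65476038   0.62839045 -98.7076519
  84.40922854]
```

>>> arm_command:
  rows:
    - {"fingers": 50,"travel": [0,0,-5],"roll": 0}
    - {"fingers": 50,"travel": [0,0,-10],"roll": 0}
    - {"fingers": 50,"travel": [0,0,-15],"roll": 0}
    - {"fingers": 50,"travel": [0,0,-20],"roll": 0}

```text
time_s: 9.75
tcp_pos: [-0.116, -0.8916, 0.3885]
ee_rot: [[-0.057, -0.998, -0.01], [-0.985, 0.058, -0.164], [0.164, 0.001, -0.986]]
wrist_force: [-0.4, -0.1, -0.6]
gripper_width: 0.501
```

>>> arm_command:
  rows:
    - {"fingers": 50,"travel": [100,5,-20],"roll": 0}

```text
time_s: 9.85
tcp_pos: [-0.1173, -0.9021, 0.3922]
ee_rot: [[-0.057, -0.998, -0.018], [-0.978, 0.06, -0.202], [0.202, 0.006, -0.979]]
wrist_force: [-0.6, -0.3, 0.4]
gripper_width: 0.503
```

>>> arm_command:
  rows:
    - {"fingers": 50,"travel": [100,5,-20],"roll": 0}

```text
time_s: 9.95
tcp_pos: [-0.1168, -0.9157, 0.3845]
ee_rot: [[-0.056, -0.998, -0.021], [-0.972, 0.059, -0.227], [0.228, 0.008, -0.974]]
wrist_force: [0.2, -0.9, -1.1]
gripper_width: 0.5
```

>>> arm_command:
  rows:
    - {"fingers": 50,"travel": [100,5,-20],"roll": 0}

```text
time_s: 10.05
tcp_pos: [-0.117, -0.927, 0.3819]
ee_rot: [[-0.055, -0.998, -0.027], [-0.965, 0.06, -0.255], [0.256, 0.012, -0.967]]
wrist_force: [1.1, 0.4, -0.0]
gripper_width: 0.496
```

>>> arm_command:
  rows:
    - {"fingers": 50,"travel": [100,5,-20],"roll": 0}

```text
time_s: 10.15
tcp_pos: [-0.1173, -0.9371, 0.3825]
ee_rot: [[-0.054, -0.998, -0.033], [-0.957, 0.061, -0.285], [0.286, 0.016, -0.958]]
wrist_force: [-0.4, 0.5, -0.0]
gripper_width: 0.499
```

>>> arm_command:
  rows:
    - {"fingers": 50,"travel": [100,5,-20],"roll": 0}

```text
time_s: 10.25
tcp_pos: [-0.1176, -0.9464, 0.3852]
ee_rot: [[-0.053, -0.998, -0.038], [-0.947, 0.062, -0.315], [0.316, 0.02, -0.948]]
wrist_force: [-0.3, 0.3, -0.2]
gripper_width: 0.497
```

>>> arm_command:
  rows:
    - {"fingers": 50,"travel": [100,5,-20],"roll": 0}

```text
time_s: 10.35
tcp_pos: [-0.1178, -0.955, 0.3894]
ee_rot: [[-0.052, -0.998, -0.044], [-0.937, 0.064, -0.345], [0.347, 0.023, -0.938]]
wrist_force: [-1.3, -0.3, 0.7]
gripper_width: 0.498
```

```bash
python3 -c "
from h import *
d();print(sense()['joints'])"
```

```text
t 10.35 tcp [-0.1178 -0.955   0.3894] j [-86.3  55.7  80.7   3.8 -95.   83.9] F [-1.25 -0.27  0.67] w 0.498
tilt 20.3 az -97.2 toolx az -93.2 tooly z 0.023
[-86.31863748  55.70426901  80.65833703   3.7912659  -94.95477472
  83.89602885]
```

>>> arm_command:
  rows:
    - {"fingers": 50,"travel": [100,-5,-20],"roll": 0}

```text
time_s: 10.45
tcp_pos: [-0.1141, -0.9632, 0.395]
ee_rot: [[-0.051, -0.997, -0.05], [-0.925, 0.066, -0.374], [0.376, 0.027, -0.926]]
wrist_force: [1.0, 0.2, -0.1]
gripper_width: 0.503
```

>>> arm_command:
  rows:
    - {"fingers": 50,"travel": [100,-5,-20],"roll": 0}

```text
time_s: 10.55
tcp_pos: [-0.1089, -0.971, 0.402]
ee_rot: [[-0.049, -0.997, -0.054], [-0.912, 0.067, -0.404], [0.406, 0.03, -0.913]]
wrist_force: [0.2, 0.0, 0.2]
gripper_width: 0.498
```

>>> arm_command:
  rows:
    - {"fingers": 50,"travel": [100,-5,-20],"roll": 0}

```text
time_s: 10.65
tcp_pos: [-0.1042, -0.978, 0.4103]
ee_rot: [[-0.047, -0.997, -0.059], [-0.899, 0.068, -0.433], [0.436, 0.033, -0.899]]
wrist_force: [0.6, 0.2, 0.5]
gripper_width: 0.5
```

>>> arm_command:
  rows:
    - {"fingers": 50,"travel": [100,-5,-20],"roll": 0}

```text
time_s: 10.75
tcp_pos: [-0.0997, -0.9841, 0.4197]
ee_rot: [[-0.045, -0.997, -0.064], [-0.884, 0.069, -0.462], [0.465, 0.036, -0.885]]
wrist_force: [0.0, -0.5, 0.2]
gripper_width: 0.501
```

>>> arm_command:
  rows:
    - {"fingers": 50,"travel": [100,-5,-20],"roll": 0}

```text
time_s: 10.85
tcp_pos: [-0.0954, -0.9895, 0.4302]
ee_rot: [[-0.042, -0.997, -0.068], [-0.869, 0.07, -0.49], [0.493, 0.039, -0.869]]
wrist_force: [0.8, 0.9, 0.0]
gripper_width: 0.503
```

>>> arm_command:
  rows:
    - {"fingers": 50,"travel": [100,-5,-20],"roll": 0}

```text
time_s: 10.95
tcp_pos: [-0.0913, -0.9941, 0.4417]
ee_rot: [[-0.04, -0.997, -0.073], [-0.853, 0.072, -0.518], [0.521, 0.041, -0.852]]
wrist_force: [0.5, 0.1, 0.6]
gripper_width: 0.502
```

>>> arm_command:
  rows:
    - {"fingers": 50,"travel": [100,-5,-20],"roll": 0}

```text
time_s: 11.05
tcp_pos: [-0.0874, -0.9979, 0.4541]
ee_rot: [[-0.038, -0.996, -0.077], [-0.836, 0.074, -0.544], [0.548, 0.043, -0.835]]
wrist_force: [-0.3, -0.4, 0.6]
gripper_width: 0.501
```

>>> arm_command:
  rows:
    - {"fingers": 50,"travel": [100,-5,-20],"roll": 0}

```text
time_s: 11.15
tcp_pos: [-0.0834, -1.0009, 0.4673]
ee_rot: [[-0.035, -0.996, -0.08], [-0.818, 0.075, -0.57], [0.574, 0.046, -0.818]]
wrist_force: [-0.1, 0.2, -0.5]
gripper_width: 0.501
```

```bash
python3 -c "
from h import *
d();print(sense()['joints'])"
```

```text
t 11.15 tcp [-0.0834 -1.0009  0.4673] j [-83.2  53.6  80.6   8.5 -82.9  81.2] F [-0.13  0.2  -0.49] w 0.501
tilt 35.2 az -98.0 toolx az -92.5 tooly z 0.046
[-83.18217115  53.58498465  80.63034051   8.5452143  -82.87113325
  81.24891371]
```

>>> arm_command:
  rows:
    - {"fingers": 50,"travel": [0,-5,0],"roll": 2}
    - {"fingers": 50,"travel": [2,-10,0],"roll": 5}
    - {"fingers": 50,"travel": [4,-15,0],"roll": 5}
    - {"fingers": 50,"travel": [50,-20,0],"roll": 5}
    - {"fingers": 50,"travel": [100,-25,0],"roll": 5}

```text
time_s: 11.65
tcp_pos: [0.0543, -1.0148, 0.4666]
ee_rot: [[-0.117, -0.99, -0.078], [-0.787, 0.14, -0.601], [0.606, -0.009, -0.796]]
wrist_force: [-0.6, 0.2, 0.1]
gripper_width: 0.501
```

>>> arm_command:
  rows:
    - {"fingers": 50,"travel": [100,-50,-20],"roll": 0}

```text
time_s: 11.75
tcp_pos: [0.0632, -1.0162, 0.4796]
ee_rot: [[-0.119, -0.99, -0.08], [-0.768, 0.143, -0.624], [0.629, -0.013, -0.777]]
wrist_force: [0.1, -0.5, 0.6]
gripper_width: 0.5
```

>>> arm_command:
  rows:
    - {"fingers": 50,"travel": [100,-40,-20],"roll": 0}

```text
time_s: 11.85
tcp_pos: [0.0752, -1.0162, 0.4961]
ee_rot: [[-0.116, -0.99, -0.078], [-0.747, 0.138, -0.651], [0.655, -0.017, -0.755]]
wrist_force: [1.1, 0.3, -0.6]
gripper_width: 0.5
```

>>> arm_command:
  rows:
    - {"fingers": 50,"travel": [100,-30,-20],"roll": 0}

```text
time_s: 11.95
tcp_pos: [0.0821, -1.0154, 0.5131]
ee_rot: [[-0.112, -0.991, -0.075], [-0.726, 0.133, -0.674], [0.678, -0.021, -0.734]]
wrist_force: [0.3, -0.1, -0.3]
gripper_width: 0.498
```

>>> arm_command:
  rows:
    - {"fingers": 50,"travel": [100,-20,-20],"roll": 0}

```text
time_s: 12.05
tcp_pos: [0.0837, -1.014, 0.5306]
ee_rot: [[-0.11, -0.991, -0.073], [-0.706, 0.129, -0.697], [0.7, -0.025, -0.714]]
wrist_force: [-0.7, -0.4, 0.2]
gripper_width: 0.503
```

>>> arm_command:
  rows:
    - {"fingers": 50,"travel": [100,-20,-20],"roll": 0}

```text
time_s: 12.15
tcp_pos: [0.0842, -1.0118, 0.549]
ee_rot: [[-0.108, -0.992, -0.071], [-0.684, 0.126, -0.719], [0.721, -0.029, -0.692]]
wrist_force: [-0.6, -0.4, -1.0]
gripper_width: 0.501
```

```bash
python3 -c "
from h import *
d();print(sense()['joints'])"
```

```text
t 12.15 tcp [ 0.0842 -1.0118  0.549 ] j [-71.6  52.   80.6  17.7 -75.7  66.1] F [-0.61 -0.41 -1.03] w 0.501
tilt 46.2 az -95.7 toolx az -99.0 tooly z -0.029
[-71.6185381   51.97457273  80.6299352   17.67479816 -75.70740299
  66.06549633]
```

```bash
python3 -c "
from h import *
d((.15,-.65,.55),(.33,-.2,.55),(.40,.1,.5),(.55,.36,.35),(.672,.35,.16))"
```

```text
t 12.15 tcp [ 0.0842 -1.0118  0.549 ] j [-71.6  52.   80.6  17.7 -75.7  66.1] F [-0.61 -0.41 -1.03] w 0.501
tilt 46.2 az -95.7 toolx az -99.0 tooly z -0.029
(0.15, -0.65, 0.55) -> cm [-25.38  -1.97 -26.53]
(0.33, -0.2, 0.55) -> cm [-58.1  -14.15 -60.15]
(0.4, 0.1, 0.5) -> cm [-82.99 -17.17 -78.74]
(0.55, 0.36, 0.35) -> cm [-113.21  -28.33  -88.12]
(0.672, 0.35, 0.16) -> cm [-127.55  -40.01  -75.12]
```

>>> arm_command:
  rows:
    - {"fingers": 50,"travel": [-3,0,-3],"roll": -2}
    - {"fingers": 50,"travel": [-7,0,-7],"roll": -2}
    - {"fingers": 50,"travel": [-10,-1,-10],"roll": -2}
    - {"fingers": 50,"travel": [-14,-1,-14],"roll": -2}
    - {"fingers": 50,"travel": [-17,-1,-18],"roll": -2}
    - {"fingers": 50,"travel": [-21,-2,-22],"roll": -2}
    - {"fingers": 50,"travel": [-25,-2,-26],"roll": -2}
    - {"fingers": 50,"travel": [-28,-3,-29],"roll": -2}
    - {"fingers": 50,"travel": [-31,-4,-32],"roll": -2}
    - {"fingers": 50,"travel": [-35,-5,-36],"roll": -2}

```text
time_s: 13.15
tcp_pos: [0.173, -0.5966, 0.5489]
ee_rot: [[-0.075, -0.995, -0.07], [-0.688, 0.102, -0.718], [0.722, -0.005, -0.692]]
wrist_force: [1.9, 0.6, 0.7]
gripper_width: 0.5
```

```bash
python3 -c "
from h import *
d((.33,-.2,.55),(.40,.1,.5),(.55,.36,.35),(.672,.35,.16))"
```

```text
t 13.15 tcp [ 0.173  -0.5966  0.5489] j [-47.3  -2.1 -12.6  42.3 -53.2  23.2] F [1.95 0.59 0.72] w 0.5
tilt 46.2 az -95.6 toolx az -96.2 tooly z -0.005
(0.33, -0.2, 0.55) -> cm [-28.39 -11.56 -29.66]
(0.4, 0.1, 0.5) -> cm [-53.17 -15.42 -48.24]
(0.55, 0.36, 0.35) -> cm [-83.01 -27.6  -57.59]
(0.672, 0.35, 0.16) -> cm [-96.94 -39.74 -44.57]
```

>>> arm_command:
  rows:
    - {"fingers": 50,"travel": [-3,-1,-3],"roll": 0}
    - {"fingers": 50,"travel": [-7,-3,-7],"roll": 0}
    - {"fingers": 50,"travel": [-10,-4,-10],"roll": 0}
    - {"fingers": 50,"travel": [-14,-6,-14],"roll": 0}
    - {"fingers": 50,"travel": [-17,-7,-17],"roll": 0}
    - {"fingers": 50,"travel": [-21,-8,-21],"roll": 0}
    - {"fingers": 50,"travel": [-24,-10,-25],"roll": 0}
    - {"fingers": 50,"travel": [-28,-11,-29],"roll": 0}
    - {"fingers": 50,"travel": [-32,-12,-32],"roll": 0}
    - {"fingers": 50,"travel": [-36,-12,-35],"roll": 0}

```text
time_s: 14.15
tcp_pos: [0.3401, -0.1354, 0.5359]
ee_rot: [[-0.076, -0.995, -0.067], [-0.692, 0.101, -0.715], [0.718, -0.007, -0.696]]
wrist_force: [1.6, -0.7, -0.7]
gripper_width: 0.499
```

```bash
python3 -c "
from h import *
d((.40,.1,.5),(.55,.36,.35),(.672,.35,.16))"
```

```text
t 14.15 tcp [ 0.3401 -0.1354  0.5359] j [  32.2   -8.9  -18.6   36.8 -108.3  -35.3] F [ 1.64 -0.68 -0.66] w 0.499
tilt 45.9 az -95.4 toolx az -96.2 tooly z -0.007
(0.4, 0.1, 0.5) -> cm [-19.32  -3.56 -14.73]
(0.55, 0.36, 0.35) -> cm [-49.22 -15.75 -23.87]
(0.672, 0.35, 0.16) -> cm [-63.09 -27.85 -10.75]
```

>>> arm_command:
  rows:
    - {"fingers": 50,"travel": [-4,-1,-3],"roll": 0}
    - {"fingers": 50,"travel": [-8,-1,-6],"roll": 0}
    - {"fingers": 50,"travel": [-12,-2,-9],"roll": 0}
    - {"fingers": 50,"travel": [-16,-3,-12],"roll": 0}
    - {"fingers": 50,"travel": [-20,-4,-15],"roll": 0}
    - {"fingers": 50,"travel": [-24,-6,-17],"roll": 0}
    - {"fingers": 50,"travel": [-28,-8,-18],"roll": 0}
    - {"fingers": 50,"travel": [-32,-9,-19],"roll": 0}
    - {"fingers": 50,"travel": [-36,-10,-20],"roll": 0}
    - {"fingers": 50,"travel": [-41,-12,-22],"roll": 0}

```text
time_s: 15.15
tcp_pos: [0.5024, 0.2859, 0.3969]
ee_rot: [[-0.075, -0.995, -0.07], [-0.693, 0.102, -0.714], [0.717, -0.005, -0.697]]
wrist_force: [0.2, 0.5, 0.3]
gripper_width: 0.498
```

>>> arm_command:
  rows:
    - {"fingers": 50,"travel": [-4,-2,-1],"roll": 0}
    - {"fingers": 50,"travel": [-8,-4,-2],"roll": 0}
    - {"fingers": 50,"travel": [-11,-7,-1],"roll": 0}
    - {"fingers": 50,"travel": [-13,-9,2],"roll": 0}
    - {"fingers": 50,"travel": [-15,-11,4],"roll": 0}
    - {"fingers": 50,"travel": [-17,-13,6],"roll": 0}
    - {"fingers": 50,"travel": [-20,-15,9],"roll": 0}
    - {"fingers": 50,"travel": [-22,-16,11],"roll": 0}

```text
time_s: 15.95
tcp_pos: [0.6707, 0.341, 0.1594]
ee_rot: [[-0.074, -0.995, -0.073], [-0.691, 0.103, -0.715], [0.719, -0.002, -0.695]]
wrist_force: [-0.6, 0.3, -0.9]
gripper_width: 0.501
```

```bash
python3 - <<'E'
from h import *
d((.674,.34,.066),(.664,.250,.0605))
s=sense(); im,dd=capture('wrist'); C=cam('wrist',s); save('e.png',im); P=pts(C,dd)
np.savez('/tmp/w1',im=im,d=dd)
print(proj(C,(.664,.255,.078)),proj(C,(.664,.255,.11)))
for lo,hi in((.042,.074),(.074,.084),(.084,.10),(.1,.13)):
  m=(abs(P[...,0]-.66)<.05)&(abs(P[...,1]-.25)<.05)&(P[...,2]>lo)&(P[...,2]<hi)
  k,lab,st,c=cv2.connectedComponentsWithStats(m.astype(np.uint8))
  for i in range(1,k):
    if st[i,4]>15: r=P[lab==i]; print(lo,c[i].round(),st[i,4],np.percentile(r,[3,50,97],axis=0).round(4).tolist())
E
```

```text
t 15.95 tcp [0.6707 0.341  0.1594] j [  47.9   55.1   29.5   25.9 -102.9  -57. ] F [-0.57  0.3  -0.92] w 0.501
tilt 46.0 az -95.8 toolx az -96.1 tooly z -0.002
(0.674, 0.34, 0.066) -> cm [-6.67 -0.32  6.53]
(0.664, 0.25, 0.0605) -> cm [-0.77 -0.25 13.43]
(np.float64(312.4591996959337), np.float64(197.68923451525552)) (np.float64(312.13247852333353), np.float64(176.78480498874944))
0.042 [314. 217.] 343 [[0.6545, 0.2587, 0.0432], [0.664, 0.2653, 0.0592], [0.6725, 0.2666, 0.0737]]
0.074 [314. 202.] 345 [[0.6548, 0.2495, 0.0754], [0.6639, 0.2599, 0.0779], [0.6717, 0.266, 0.0833]]
0.084 [314. 195.] 22 [[0.6611, 0.2572, 0.0846], [0.6633, 0.2637, 0.0967], [0.6649, 0.2649, 0.0999]]
0.1 [314. 182.] 127 [[0.6611, 0.2509, 0.1008], [0.6631, 0.2619, 0.113], [0.6649, 0.2647, 0.1159]]
```

>>> arm_command:
  rows:
    - {"fingers": 50,"travel": [-0.4,-0.1,3],"roll": 0}
    - {"fingers": 50,"travel": [-0.8,-0.1,6],"roll": 0}
    - {"fingers": 50,"travel": [-0.8,-0.15,9],"roll": 0}
    - {"fingers": 50,"travel": [-0.8,-0.15,11],"roll": 0}
    - {"fingers": 50,"travel": [-0.8,-0.15,12.5],"roll": 0}
    - {"fingers": 50,"travel": [-0.8,-0.15,13.3],"roll": 0}
    - {"fingers": 50,"travel": [-0.8,-0.15,13.3],"roll": 0}
    - {"fingers": 50,"travel": [-0.8,-0.15,13.3],"roll": 0}

```text
time_s: 16.8
tcp_pos: [0.6626, 0.2533, 0.0652]
ee_rot: [[-0.074, -0.995, -0.069], [-0.692, 0.101, -0.715], [0.718, -0.005, -0.696]]
wrist_force: [-0.0, 0.1, -0.0]
gripper_width: 0.499
```

```bash
python3 - <<'E'
from h import *
d((.6631,.2511,.0604))
im,dd=capture('wrist');im2,d2=capture('scene')
save('e2.png',np.hstack([cv2.resize(im[60:360,120:520],(480,360)),cv2.resize(im2[150:270,360:470],(330,360),interpolation=2)[:, :320]]))
E
```

```text
t 16.8 tcp [0.6626 0.2533 0.0652] j [ 44.1  53.1  10.8  27.8 -86.3 -61.7] F [-0.04  0.1  -0.01] w 0.499
tilt 45.9 az -95.5 toolx az -96.1 tooly z -0.005
(0.6631, 0.2511, 0.0604) -> cm [-0.2  -0.07  0.49]
```

View pics/e2.png

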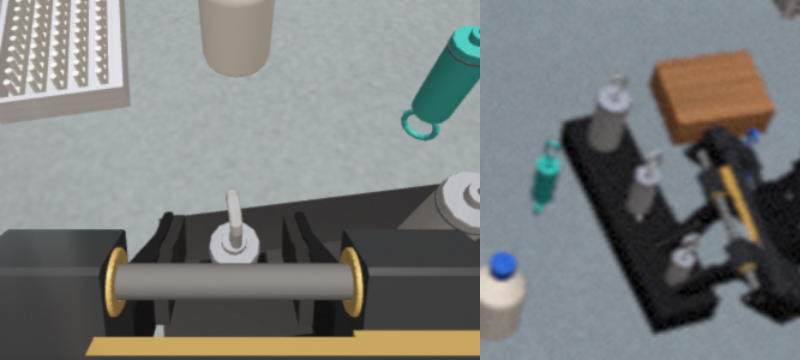

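The wrist view has the small weight between the open fingers at about (233,240), with its hook free at (233,200). The scene crop confirms it is the smallest weight. Next I close on it and lift.

>>> arm_command:
  rows:
    - {"fingers": 50,"travel": [-0.2,0,0.4],"roll": 0}
    - {"fingers": 50,"travel": [-0.2,0,0.4],"roll": 0}
    - {"fingers": 0,"travel": [-0.2,0,0.4],"roll": 0}
    - {"fingers": 0,"travel": [-0.2,0,0.4],"roll": 0}
    - {"fingers": 0,"travel": [-0.2,0,0.4],"roll": 0}
    - {"fingers": 0,"travel": [-0.2,0,0.4],"roll": 0}
    - {"fingers": 0,"travel": [-0.2,0,0.4],"roll": 0}
    - {"fingers": 0,"travel": [-0.2,0,0.4],"roll": 0}

```text
time_s: 17.7
tcp_pos: [0.6619, 0.2511, 0.0597]
ee_rot: [[-0.073, -0.995, -0.071], [-0.691, 0.102, -0.716], [0.719, -0.003, -0.695]]
wrist_force: [0.4, 0.7, 0.2]
gripper_width: 0.22
```

```bash
python3 - <<'E'
from h import *
d()
s=sense();R=np.array(s['ee_rot']);print('up 1cm',(R.T@[0,0,1]).round(3),'+y',(R.T@[0,1,0]).round(3),'+x',(R.T@[1,0,0]).round(3))
E
```

```text
t 17.7 tcp [0.6619 0.2511 0.0597] j [ 44.   53.3  10.4  27.8 -85.8 -61.9] F [0.39 0.68 0.15] w 0.22
tilt 46.0 az -95.7 toolx az -96.0 tooly z -0.003
up 1cm [ 0.719 -0.003 -0.695] +y [-0.691  0.102 -0.716] +x [-0.073 -0.995 -0.071]
```

>>> arm_command:
  rows:
    - {"fingers": 0,"travel": [0.7,0,-0.7],"roll": 0}
    - {"fingers": 0,"travel": [1.7,0,-1.7],"roll": 0}
    - {"fingers": 0,"travel": [4,0,-4],"roll": 0}
    - {"fingers": 0,"travel": [7,0,-7],"roll": 0}
    - {"fingers": 0,"travel": [10,0,-10],"roll": 0}
    - {"fingers": 0,"travel": [12,0,-12],"roll": 0}
    - {"fingers": 0,"travel": [14,0,-14],"roll": 0}

```text
time_s: 18.4
tcp_pos: [0.6615, 0.2545, 0.2611]
ee_rot: [[-0.075, -0.995, -0.07], [-0.692, 0.102, -0.714], [0.718, -0.005, -0.696]]
wrist_force: [-0.4, 0.4, -0.8]
gripper_width: 0.217
```

```bash
python3 - <<'E'
from h import *
d((.66,.25,.42),(.54,.10,.42),(.53,-.04,.34))
for n in('scene',):
    z=np.load('/tmp/'+n+'.npz'); P=pts(cam(n),z['d'])
    u=np.array([.49,-.872]); v=np.array([.872,.49]); g=np.array([.554,-.165])
    q=(P[...,:2]-g); a=q@u; b=q@v
    m=(abs(a)<.03)&(abs(b)<.045)&(P[...,2]>.25)
    for zz in np.arange(.27,.56,.01):
        k=m&(abs(P[...,2]-zz)<.005)
        if k.sum()>1: print(round(zz,2),k.sum(),'a',np.percentile(a[k],[5,50,95]).round(3),'b',np.percentile(b[k],[5,50,95]).round(3),'pix',np.argwhere(k).mean(0).round()[::-1])
E
```

```text
t 18.4 tcp [0.6615 0.2545 0.2611] j [  44.1   44.5   21.3   28.5 -103.2  -52.8] F [-0.37  0.4  -0.85] w 0.217
tilt 45.9 az -95.6 toolx az -96.1 tooly z -0.005
(0.66, 0.25, 0.42) -> cm [ 11.73   0.02 -10.74]
(0.54, 0.1, 0.42) -> cm [23.01 10.43  0.81]
(0.53, -0.04, 0.34) -> cm [27.04 10.03 16.45]
0.3 16 a [-0.002 -0.     0.001] b [-0.01  -0.003  0.008] pix [271. 186.]
0.31 9 a [-0.003 -0.     0.001] b [-0.011  0.006  0.011] pix [271. 184.]
0.32 10 a [-0.002 -0.     0.001] b [-0.004  0.002  0.007] pix [271. 182.]
0.33 3 a [-0.003  0.     0.001] b [-0.001 -0.     0.001] pix [270. 179.]
0.34 6 a [0.001 0.004 0.005] b [-0.001  0.002  0.005] pix [269. 177.]
0.37 14 a [-0.011  0.012  0.017] b [-0.004  0.031  0.033] pix [273. 174.]
0.38 62 a [-0.013  0.015  0.017] b [-0.007  0.031  0.034] pix [272. 173.]
0.39 67 a [-0.012  0.012  0.017] b [0.001 0.032 0.035] pix [272. 170.]
0.4 54 a [-0.016  0.01   0.017] b [0.008 0.031 0.035] pix [273. 168.]
0.41 49 a [-0.014  0.005  0.017] b [0.015 0.033 0.034] pix [274. 165.]
0.42 58 a [-0.013  0.01   0.02 ] b [0.018 0.032 0.034] pix [273. 162.]
0.43 63 a [-0.012  0.012  0.028] b [0.019 0.032 0.034] pix [272. 160.]
0.44 65 a [-0.015  0.011  0.026] b [0.019 0.032 0.034] pix [272. 156.]
0.45 64 a [-0.013  0.013  0.028] b [0.018 0.031 0.034] pix [270. 153.]
0.46 75 a [-0.016  0.012  0.025] b [0.019 0.031 0.034] pix [271. 150.]
0.47 165 a [-0.011  0.018  0.029] b [-0.019  0.01   0.034] pix [262. 144.]
0.48 112 a [-0.014  0.015  0.017] b [-0.023  0.027  0.035] pix [266. 141.]
0.49 102 a [-0.013  0.016  0.018] b [-0.022  0.025  0.034] pix [265. 137.]
0.5 103 a [-0.014  0.016  0.017] b [-0.024  0.028  0.034] pix [265. 134.]
0.51 128 a [-0.012  0.015  0.017] b [-0.027  0.021  0.034] pix [264. 129.]
0.52 335 a [-0.015  0.001  0.015] b [-0.028  0.003  0.03 ] pix [263. 122.]
0.53 14 a [-0.004 -0.001  0.003] b [-0.004  0.001  0.003] pix [262. 118.]
```

>>> arm_command:
  rows:
    - {"fingers": 0,"travel": [1,0.5,1],"roll": 0}
    - {"fingers": 0,"travel": [3.5,1.5,3.5],"roll": 0}
    - {"fingers": 0,"travel": [6.5,2.6,6.5],"roll": 0}
    - {"fingers": 0,"travel": [9.5,3.8,9.5],"roll": 0}
    - {"fingers": 0,"travel": [12.5,5,12.5],"roll": 0}
    - {"fingers": 0,"travel": [15.5,6.2,15.5],"roll": 0}
    - {"fingers": 0,"travel": [18.5,7.4,19],"roll": 0}
    - {"fingers": 0,"travel": [20.5,8.3,21],"roll": 0}
    - {"fingers": 0,"travel": [21.2,8.6,21.8],"roll": 0}
    - {"fingers": 0,"travel": [21.2,8.6,21.8],"roll": 0}

```text
time_s: 19.4
tcp_pos: [0.5445, -0.0403, 0.2598]
ee_rot: [[-0.075, -0.995, -0.071], [-0.691, 0.103, -0.715], [0.719, -0.005, -0.695]]
wrist_force: [0.6, 0.1, -1.4]
gripper_width: 0.221
```

```bash
python3 - <<'E'
from h import *
d((.541,-.102,.258))
z=np.load('/tmp/scene.npz'); P=pts(cam('scene'),z['d'])
q=P[...,:2]-np.array([.554,-.165]); a=q@[.49,-.872]; b=q@[.872,.49]
k=(abs(a)<.006)&(abs(b)<.02)&(P[...,2]>.26)&(P[...,2]<.345)
print(k.sum(),np.c_[b[k],P[k][:,2]].round(3)[np.argsort(P[k][:,2])][:14].tolist())
s=sense(); im,dd=capture('wrist'); C=cam('wrist',s); np.savez('/tmp/w2',im=im,d=dd); P=pts(C,dd)
for p in((.554,-.165,.297),(.554,-.165,.308)): print(proj(C,p))
print(proj(C,np.array(s['tcp_pos'])+[.0006,.0057,.0503]))
q=P[...,:2]-np.array([.554,-.165]); a=q@[.49,-.872]; b=q@[.872,.49]
k=(abs(a)<.012)&(abs(b)<.02)&(P[...,2]>.26)&(P[...,2]<.345); print('wrist ring',k.sum())
if k.sum(): print(np.percentile(P[k],[2,50,98],axis=0).round(4),np.percentile(a[k],[5,50,95]).round(4),np.percentile(b[k],[2,50,98]).round(4))
print([(np.round(r['position'],4),r['p']) for r in search_frame('wrist','gauge_shaft')])
save('f.png',im)
E
```

```text
t 19.4 tcp [ 0.5445 -0.0403  0.2598] j [ 29.3  21.3 -22.3  36.8 -79.6 -53.3] F [ 0.64  0.09 -1.44] w 0.221
tilt 45.9 az -95.7 toolx az -96.2 tooly z -0.005
(0.541, -0.102, 0.258) -> cm [ 4.17 -0.29  4.56]
44 [[-0.0, 0.296], [-0.003, 0.297], [0.001, 0.297], [0.008, 0.297], [0.003, 0.298], [-0.007, 0.298], [-0.005, 0.298], [-0.001, 0.298], [-0.003, 0.298], [-0.007, 0.299], [0.009, 0.3], [0.006, 0.3], [-0.01, 0.303], [-0.006, 0.303]]
(np.float64(277.01539575081176), np.float64(43.64860235321126))
(np.float64(274.9841218150324), np.float64(25.919048664654127))
(np.float64(314.8286100167127), np.float64(235.22597276529663))
wrist ring 887
[[ 0.5417 -0.169   0.2964]
 [ 0.5525 -0.1627  0.3103]
 [ 0.5626 -0.1568  0.3223]] [-0.004  -0.0029 -0.0011] [-0.0125 -0.      0.011 ]
[(array([ 0.5499, -0.1668,  0.309 ]), 0.62)]
```

View pics/f.png

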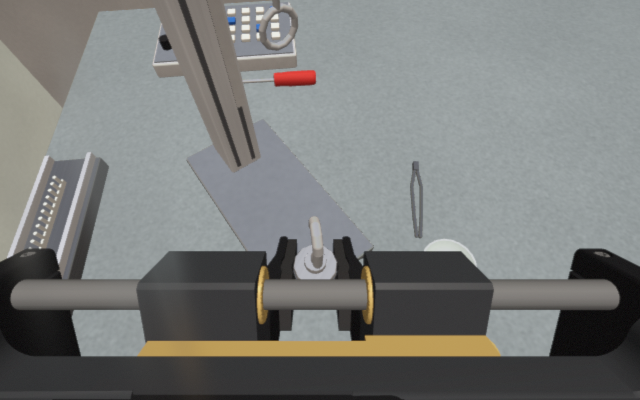

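The wrist view shows the gauge ring at (278,27) and the held hook at (315,232), clear of each other. Both are in one camera, so I can measure one against the other.

```bash
python3 - <<'E'
from h import *
s=sense(); z=np.load('/tmp/w2.npz'); P=pts(cam('wrist',s),z['d'])
v,u=np.mgrid[:400,:640]; T=np.array(s['tcp_pos'])
m=(u>295)&(u<335)&(v>205)&(v<285)&(P[...,2]>.26)&(P[...,2]<.34)&(np.abs(P[...,0]-.545)<.03)&(abs(P[...,1]+.035)<.04)
for lo in np.arange(.266,.325,.004):
    k=m&(P[...,2]>=lo)&(P[...,2]<lo+.004)
    if k.sum()>2: print(lo.round(3),k.sum(),np.percentile(P[k][:,0],[5,50,95]).round(4),np.percentile(P[k][:,1],[5,50,95]).round(4),(np.argwhere(k).mean(0)[::-1]).round())
print(P[m][:,2].max())
E
```

```text
0.266 9 [0.5361 0.5365 0.5367] [-0.0432 -0.0406 -0.0391] [334. 252.]
0.27 7 [0.5385 0.5389 0.5558] [-0.0289 -0.0271 -0.0271] [323. 277.]
0.274 556 [0.5386 0.5476 0.5547] [-0.0403 -0.0312 -0.0264] [315. 265.]
0.278 242 [0.5396 0.5484 0.5546] [-0.038  -0.03   -0.0267] [314. 266.]
0.282 139 [0.5427 0.5488 0.5509] [-0.0358 -0.0317 -0.0284] [312. 262.]
0.29 3 [0.5484 0.5484 0.5485] [-0.0313 -0.031  -0.0303] [311. 258.]
0.294 26 [0.5449 0.5466 0.5483] [-0.0274 -0.0253 -0.0248] [317. 266.]
0.298 39 [0.5446 0.547  0.5483] [-0.0272 -0.0252 -0.0247] [317. 263.]
0.302 38 [0.5447 0.5466 0.5483] [-0.027  -0.0251 -0.0247] [317. 258.]
0.306 69 [0.5447 0.5466 0.5485] [-0.038  -0.0255 -0.0246] [316. 253.]
0.31 194 [0.5446 0.5464 0.5482] [-0.0385 -0.0282 -0.0259] [316. 239.]
0.314 196 [0.5448 0.5464 0.548 ] [-0.0358 -0.0322 -0.0286] [315. 230.]
0.335361891215459
```

>>> arm_command:
  rows:
    - {"fingers": 0,"travel": [0.5,-0.2,0.5],"roll": 0}
    - {"fingers": 0,"travel": [1.5,-0.4,1.5],"roll": 0}
    - {"fingers": 0,"travel": [3,-0.8,3],"roll": 0}
    - {"fingers": 0,"travel": [4.5,-1.2,4.7],"roll": 0}
    - {"fingers": 0,"travel": [5.7,-1.5,6],"roll": 0}
    - {"fingers": 0,"travel": [6.3,-1.7,6.6],"roll": 0}
    - {"fingers": 0,"travel": [6.5,-1.7,6.8],"roll": 0}
    - {"fingers": 0,"travel": [6.5,-1.7,6.8],"roll": 0}
    - {"fingers": 0,"travel": [6.5,-1.7,6.8],"roll": 0}

```text
time_s: 20.4
tcp_pos: [0.5527, -0.134, 0.258]
ee_rot: [[-0.072, -0.995, -0.071], [-0.691, 0.101, -0.716], [0.719, -0.003, -0.695]]
wrist_force: [0.0, 0.2, -1.4]
gripper_width: 0.218
```

```bash
cat > meas.py <<'E'
from h import *
def wm(show=None):
    s=sense(); im,dd=capture('wrist'); C=cam('wrist',s); P=pts(C,dd); T=np.array(s['tcp_pos'])
    q=P[...,:2]-np.array([.5535,-.164]); a=q@[.49,-.872]; b=q@[.872,.49]
    k=(abs(a)<.012)&(abs(b)<.02)&(P[...,2]>.285)&(P[...,2]<.345)
    r=P[k]; print('ring n',k.sum(),np.percentile(r,[1,50,99],axis=0).round(4).tolist() if k.sum() else '')
    e=P-(T+[.0012,.0075,.050]); k2=(abs(e[...,0])<.006)&(abs(e[...,1])<.014)&(e[...,2]>-.012)&(e[...,2]<.009)
    r=P[k2]; print('hook n',k2.sum(),np.percentile(r,[1,50,99],axis=0).round(4).tolist() if k2.sum() else '')
    return s,im,P
E
python3 - <<'E'
from meas import *
d()
s,im,P=wm()
i2,d2=capture('scene'); Q=pts(cam('scene'),d2); T=np.array(s['tcp_pos'])
m=(Q[...,2]>.36)&(Q[...,2]<.54)&(abs(Q[...,0]-.56)<.1)&(Q[...,1]>-.2)&(Q[...,1]<.05)
for yy in np.arange(-.2,.03,.01):
    k=m&(abs(Q[...,1]-yy)<.005)
    if k.sum(): print(round(yy,2),k.sum(),'x',np.percentile(Q[k][:,0],[2,98]).round(3),'z',np.percentile(Q[k][:,2],[2,98]).round(3))
save('g.png',np.hstack([cv2.resize(im[:300,180:440],(416,480)),cv2.resize(i2[90:210,220:316],(384,480),interpolation=2)]))
E
```

```text
t 20.4 tcp [ 0.5527 -0.134   0.258 ] j [ 19.4  20.2 -25.7  42.9 -73.3 -49.1] F [ 0.03  0.17 -1.37] w 0.218
tilt 46.0 az -95.6 toolx az -96.0 tooly z -0.003
ring n 2237 [[0.542, -0.1689, 0.2971], [0.5526, -0.1621, 0.3198], [0.5627, -0.157, 0.3446]]
hook n 539 [[0.5512, -0.1344, 0.2965], [0.5533, -0.1244, 0.3118], [0.5551, -0.1203, 0.3148]]
-0.2 70 x [0.553 0.597] z [0.426 0.472]
-0.19 245 x [0.535 0.593] z [0.426 0.517]
-0.18 277 x [0.531 0.588] z [0.377 0.519]
-0.17 330 x [0.527 0.587] z [0.378 0.523]
-0.16 308 x [0.533 0.59 ] z [0.378 0.528]
-0.15 257 x [0.548 0.587] z [0.377 0.518]
-0.14 217 x [0.566 0.582] z [0.377 0.518]
-0.13 24 x [0.569 0.574] z [0.389 0.51 ]
-0.07 4 x [0.558 0.579] z [0.361 0.362]
-0.06 92 x [0.546 0.612] z [0.36  0.389]
-0.05 159 x [0.549 0.614] z [0.362 0.395]
-0.04 131 x [0.55  0.615] z [0.361 0.4  ]
-0.03 158 x [0.543 0.615] z [0.363 0.418]
-0.02 185 x [0.543 0.612] z [0.362 0.427]
-0.01 184 x [0.551 0.606] z [0.366 0.437]
0.0 189 x [0.548 0.608] z [0.366 0.447]
0.01 215 x [0.553 0.609] z [0.381 0.462]
0.02 211 x [0.55 0.61] z [0.387 0.468]
```

View pics/g.png

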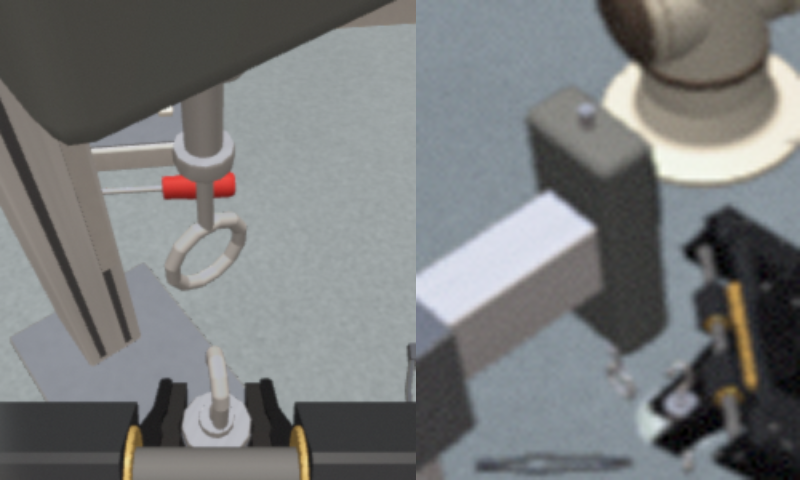

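The crops show the ring straight ahead of the hook tip and the gripper body well clear of the case. I now move the hook slowly through the ring.

>>> arm_command:
  rows:
    - {"fingers": 0,"travel": [0.3,0,0.2],"roll": 0}
    - {"fingers": 0,"travel": [0.7,-0.1,0.6],"roll": 0}
    - {"fingers": 0,"travel": [1.1,-0.1,1.0],"roll": 0}
    - {"fingers": 0,"travel": [1.4,-0.2,1.3],"roll": 0}
    - {"fingers": 0,"travel": [1.6,-0.2,1.5],"roll": 0}
    - {"fingers": 0,"travel": [1.6,-0.2,1.5],"roll": 0}

```text
time_s: 21.1
tcp_pos: [0.5518, -0.1571, 0.259]
ee_rot: [[-0.073, -0.995, -0.072], [-0.691, 0.103, -0.716], [0.719, -0.003, -0.695]]
wrist_force: [0.3, 0.2, -1.2]
gripper_width: 0.219
```

```bash
python3 - <<'E'
from meas import *
d()
s,im,P=wm()
E
```

```text
t 21.1 tcp [ 0.5518 -0.1571  0.259 ] j [ 16.9  19.9 -26.4  44.3 -71.9 -48.1] F [ 0.28  0.2  -1.15] w 0.219
tilt 46.0 az -95.7 toolx az -96.1 tooly z -0.003
ring n 2354 [[0.5421, -0.1692, 0.2974], [0.5526, -0.1614, 0.3187], [0.5629, -0.1512, 0.3447]]
hook n 762 [[0.5504, -0.1633, 0.2978], [0.5532, -0.1507, 0.3128], [0.5589, -0.1434, 0.318]]
```

>>> arm_command:
  rows:
    - {"fingers": 0,"travel": [0.3,0,0.3],"roll": 0}
    - {"fingers": 0,"travel": [0.6,-0.1,0.6],"roll": 0}
    - {"fingers": 0,"travel": [0.85,-0.1,0.85],"roll": 0}
    - {"fingers": 0,"travel": [0.85,-0.1,0.85],"roll": 0}
    - {"fingers": 0,"travel": [0.85,-0.1,0.85],"roll": 0}

```text
time_s: 21.65
tcp_pos: [0.5518, -0.1687, 0.2593]
ee_rot: [[-0.073, -0.995, -0.072], [-0.691, 0.102, -0.716], [0.719, -0.003, -0.695]]
wrist_force: [0.8, 0.4, -0.4]
gripper_width: 0.216
```

```bash
python3 - <<'E'
from meas import *
d()
s,im,P=wm()
save('i.png',cv2.resize(im[40:320,200:460],(780,600)[::1] if 0 else (557,600),interpolation=2))
E
```

```text
t 21.65 tcp [ 0.5518 -0.1687  0.2593] j [ 15.6  19.7 -26.7  45.1 -71.1 -47.5] F [ 0.77  0.4  -0.36] w 0.216
tilt 46.0 az -95.7 toolx az -96.0 tooly z -0.003
ring n 2446 [[0.5421, -0.1693, 0.2858], [0.5525, -0.1604, 0.3153], [0.5712, -0.155, 0.3445]]
hook n 771 [[0.5472, -0.1681, 0.2976], [0.553, -0.16, 0.3118], [0.5589, -0.1551, 0.3182]]
```

View pics/i.png

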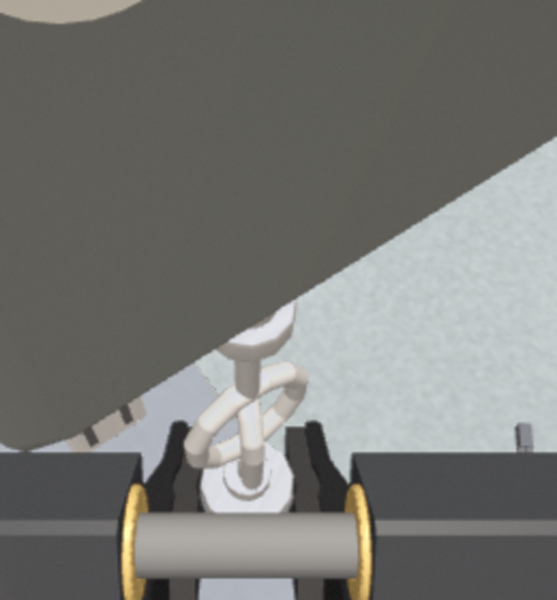

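The crop shows the hook tip through the ring, with the ring wire between shank and tip. I'll lower it, slowly towards the end, and feel for contact.

>>> arm_command:
  rows:
    - {"fingers": 0,"travel": [-0.2,0,0.2],"roll": 0}
    - {"fingers": 0,"travel": [-0.4,0,0.4],"roll": 0}
    - {"fingers": 0,"travel": [-0.52,0,0.5],"roll": 0}
    - {"fingers": 0,"travel": [-0.55,0,0.53],"roll": 0}
    - {"fingers": 0,"travel": [-0.57,0,0.55],"roll": 0}
    - {"fingers": 0,"travel": [-0.57,0,0.55],"roll": 0}

```text
time_s: 22.3
tcp_pos: [0.5519, -0.1685, 0.2514]
ee_rot: [[-0.073, -0.995, -0.071], [-0.691, 0.102, -0.716], [0.719, -0.003, -0.695]]
wrist_force: [-0.4, -0.4, -0.9]
gripper_width: 0.219
```

```bash
python3 - <<'E'
from meas import *
d()
s,im,P=wm()
print(np.mean([sense()['wrist_force'] for _ in range(20)],0))
E
```

```text
t 22.3 tcp [ 0.5519 -0.1685  0.2514] j [ 15.6  20.2 -27.4  45.4 -70.3 -48.3] F [-0.42 -0.42 -0.93] w 0.219
tilt 46.0 az -95.7 toolx az -96.0 tooly z -0.003
ring n 2977 [[0.5421, -0.1692, 0.2903], [0.5524, -0.161, 0.3173], [0.5626, -0.1549, 0.3447]]
hook n 758 [[0.5474, -0.1687, 0.291], [0.5526, -0.1604, 0.3021], [0.5589, -0.1548, 0.3079]]
[-0.36937943 -0.18858638 -0.87012514]
```

>>> arm_command:
  rows:
    - {"fingers": 0,"travel": [0,0,0],"roll": 0}

```text
time_s: 22.45
tcp_pos: [0.5519, -0.1685, 0.2514]
ee_rot: [[-0.073, -0.995, -0.071], [-0.691, 0.102, -0.716], [0.719, -0.003, -0.695]]
wrist_force: [-0.4, 0.3, 0.1]
gripper_width: 0.221
```

>>> arm_command:
  rows:
    - {"fingers": 0,"travel": [0,0,0],"roll": 0}

```text
time_s: 22.55
tcp_pos: [0.5519, -0.1686, 0.2514]
ee_rot: [[-0.073, -0.995, -0.071], [-0.691, 0.102, -0.716], [0.719, -0.003, -0.695]]
wrist_force: [0.6, 0.5, -1.5]
gripper_width: 0.221
```

>>> arm_command:
  rows:
    - {"fingers": 0,"travel": [-0.04,0,0.035],"roll": 0}
    - {"fingers": 0,"travel": [-0.08,0,0.07],"roll": 0}
    - {"fingers": 0,"travel": [-0.08,0,0.07],"roll": 0}

```text
time_s: 22.85
tcp_pos: [0.5518, -0.1685, 0.2502]
ee_rot: [[-0.073, -0.995, -0.071], [-0.691, 0.102, -0.716], [0.719, -0.003, -0.695]]
wrist_force: [0.2, -0.1, -0.4]
gripper_width: 0.217
```

>>> arm_command:
  rows:
    - {"fingers": 0,"travel": [-0.02,0,0.02],"roll": 0}
    - {"fingers": 0,"travel": [-0.03,0,0.03],"roll": 0}

```text
time_s: 23.05
tcp_pos: [0.5519, -0.1685, 0.2498]
ee_rot: [[-0.073, -0.995, -0.071], [-0.691, 0.102, -0.716], [0.719, -0.003, -0.695]]
wrist_force: [0.0, 0.1, -1.4]
gripper_width: 0.216
```

```bash
python3 - <<'E'
from meas import *
for _ in range(2): s,im,P=wm(); print(np.round(s['wrist_force'],2),np.round(s['tcp_pos'],4))
E
```

```text
ring n 3118 [[0.5422, -0.1692, 0.2892], [0.5525, -0.1611, 0.3174], [0.5627, -0.155, 0.3447]]
hook n 782 [[0.5474, -0.1686, 0.2889], [0.5526, -0.1605, 0.3014], [0.5588, -0.1548, 0.3064]]
[ 0.02  0.12 -1.38] [ 0.5519 -0.1685  0.2498]
ring n 3123 [[0.5421, -0.1692, 0.2892], [0.5525, -0.1611, 0.3174], [0.5626, -0.155, 0.3446]]
hook n 781 [[0.5473, -0.1686, 0.289], [0.5526, -0.1605, 0.3012], [0.5588, -0.1548, 0.3065]]
[-0.42 -0.34 -0.25] [ 0.5519 -0.1685  0.2498]
```

>>> arm_command:
  rows:
    - {"fingers": 0,"travel": [-0.02,0,0.02],"roll": 0}
    - {"fingers": 0,"travel": [-0.02,0,0.02],"roll": 0}

```text
time_s: 23.35
tcp_pos: [0.5519, -0.1685, 0.2495]
ee_rot: [[-0.073, -0.995, -0.071], [-0.691, 0.102, -0.716], [0.719, -0.003, -0.695]]
wrist_force: [-0.4, -0.6, -0.4]
gripper_width: 0.22
```

>>> arm_command:
  rows:
    - {"fingers": 0,"travel": [-0.02,0,0.02],"roll": 0}
    - {"fingers": 0,"travel": [-0.02,0,0.02],"roll": 0}

```text
time_s: 23.55
tcp_pos: [0.5519, -0.1685, 0.2493]
ee_rot: [[-0.073, -0.995, -0.071], [-0.691, 0.102, -0.716], [0.719, -0.003, -0.695]]
wrist_force: [1.3, 0.2, -0.4]
gripper_width: 0.221
```

>>> arm_command:
  rows:
    - {"fingers": 0,"travel": [-0.02,0,0.02],"roll": 0}
    - {"fingers": 0,"travel": [-0.02,0,0.02],"roll": 0}

```text
time_s: 23.75
tcp_pos: [0.5519, -0.1685, 0.249]
ee_rot: [[-0.073, -0.995, -0.071], [-0.691, 0.102, -0.716], [0.719, -0.003, -0.695]]
wrist_force: [0.0, 0.5, -2.0]
gripper_width: 0.22
```

>>> arm_command:
  rows:
    - {"fingers": 0,"travel": [0,0,0],"roll": 0}

```text
time_s: 23.85
tcp_pos: [0.5519, -0.1685, 0.249]
ee_rot: [[-0.073, -0.995, -0.071], [-0.691, 0.102, -0.716], [0.719, -0.003, -0.695]]
wrist_force: [-0.0, -0.2, -0.8]
gripper_width: 0.219
```

```bash
python3 - <<'E'
from meas import *
for _ in range(2): s,im,P=wm(); print(np.round(s['wrist_force'],2),np.round(s['tcp_pos'],4))
E
```

```text
ring n 3181 [[0.5422, -0.1692, 0.2891], [0.5525, -0.1611, 0.3176], [0.5626, -0.155, 0.3446]]
hook n 793 [[0.5473, -0.1687, 0.2878], [0.5526, -0.1606, 0.301], [0.5589, -0.1547, 0.3057]]
[-0.02 -0.16 -0.78] [ 0.5519 -0.1685  0.249 ]
ring n 3199 [[0.5423, -0.1692, 0.2884], [0.5525, -0.1611, 0.3176], [0.5626, -0.1551, 0.3447]]
hook n 789 [[0.5474, -0.1686, 0.2881], [0.5527, -0.1607, 0.3009], [0.5589, -0.1548, 0.3058]]
[-0.15 -0.12 -1.24] [ 0.5519 -0.1685  0.249 ]
```

>>> arm_command:
  rows:
    - {"fingers": 0,"travel": [-0.03,0,0.03],"roll": 0}
    - {"fingers": 0,"travel": [-0.03,0,0.03],"roll": 0}

```text
time_s: 24.15
tcp_pos: [0.5519, -0.1685, 0.2485]
ee_rot: [[-0.073, -0.995, -0.071], [-0.691, 0.102, -0.716], [0.719, -0.003, -0.695]]
wrist_force: [-0.0, 0.8, -0.7]
gripper_width: 0.222
```

>>> arm_command:
  rows:
    - {"fingers": 0,"travel": [-0.03,0,0.03],"roll": 0}
    - {"fingers": 0,"travel": [-0.03,0,0.03],"roll": 0}

```text
time_s: 24.35
tcp_pos: [0.5519, -0.1686, 0.2481]
ee_rot: [[-0.073, -0.995, -0.071], [-0.691, 0.102, -0.716], [0.719, -0.003, -0.695]]
wrist_force: [-0.3, 0.1, -0.6]
gripper_width: 0.218
```

```bash
python3 - <<'E'
from meas import *
for _ in range(3): s,im,P=wm(); print(np.round(s['wrist_force'],2),np.round(s['tcp_pos'],4))
E
```

```text
ring n 3260 [[0.5423, -0.1692, 0.2889], [0.5525, -0.1612, 0.3177], [0.5626, -0.155, 0.3447]]
hook n 800 [[0.5474, -0.1689, 0.2874], [0.5526, -0.1607, 0.3006], [0.5589, -0.1548, 0.3049]]
[-0.33  0.1  -0.59] [ 0.5519 -0.1686  0.2481]
ring n 3264 [[0.5422, -0.1693, 0.2893], [0.5525, -0.1611, 0.3177], [0.5626, -0.155, 0.3448]]
hook n 800 [[0.5474, -0.1688, 0.2871], [0.5526, -0.1607, 0.3007], [0.5589, -0.1548, 0.3048]]
[-0.29 -0.41 -1.24] [ 0.5519 -0.1685  0.2482]
ring n 3262 [[0.5423, -0.1691, 0.2899], [0.5525, -0.1612, 0.3178], [0.5626, -0.155, 0.3446]]
hook n 802 [[0.5474, -0.1688, 0.2872], [0.5526, -0.1607, 0.3006], [0.5589, -0.1549, 0.3047]]
[-0.57 -0.44 -1.17] [ 0.5519 -0.1685  0.2482]
```

>>> arm_command:
  rows:
    - {"fingers": 0,"travel": [-0.03,0,0.03],"roll": 0}
    - {"fingers": 0,"travel": [-0.03,0,0.03],"roll": 0}

```text
time_s: 24.7
tcp_pos: [0.5519, -0.1686, 0.2477]
ee_rot: [[-0.073, -0.995, -0.071], [-0.691, 0.102, -0.716], [0.719, -0.003, -0.695]]
wrist_force: [0.1, -0.0, -0.9]
gripper_width: 0.217
```

>>> arm_command:
  rows:
    - {"fingers": 0,"travel": [0,0,0],"roll": 0}

```text
time_s: 24.8
tcp_pos: [0.5519, -0.1686, 0.2478]
ee_rot: [[-0.073, -0.995, -0.071], [-0.691, 0.102, -0.716], [0.719, -0.003, -0.695]]
wrist_force: [-0.1, -0.2, -1.0]
gripper_width: 0.225
```

>>> arm_command:
  rows:
    - {"fingers": 0,"travel": [-0.03,0,0.03],"roll": 0}
    - {"fingers": 0,"travel": [-0.03,0,0.03],"roll": 0}

```text
time_s: 25.0
tcp_pos: [0.5519, -0.1686, 0.2473]
ee_rot: [[-0.073, -0.995, -0.071], [-0.691, 0.102, -0.716], [0.719, -0.003, -0.695]]
wrist_force: [-0.0, 0.3, -0.3]
gripper_width: 0.218
```

```bash
python3 - <<'E'
from meas import *
for _ in range(3): s,im,P=wm(); print(np.round(s['wrist_force'],2),np.round(s['tcp_pos'],4))
E
```

```text
ring n 3339 [[0.5423, -0.1692, 0.2885], [0.5525, -0.1612, 0.3179], [0.5626, -0.1551, 0.3447]]
hook n 812 [[0.5474, -0.1689, 0.2862], [0.5527, -0.1607, 0.3003], [0.5589, -0.1549, 0.3039]]
[-0.02  0.31 -0.3 ] [ 0.5519 -0.1686  0.2473]
ring n 3319 [[0.5422, -0.1692, 0.2887], [0.5525, -0.1612, 0.3179], [0.5626, -0.1552, 0.3447]]
hook n 806 [[0.5474, -0.1689, 0.2862], [0.5526, -0.1607, 0.3003], [0.5589, -0.155, 0.3042]]
[-0.1   0.35 -1.  ] [ 0.5519 -0.1686  0.2473]
ring n 3332 [[0.5422, -0.1692, 0.2893], [0.5525, -0.1612, 0.318], [0.5626, -0.1552, 0.3447]]
hook n 803 [[0.5474, -0.1689, 0.2862], [0.5526, -0.1607, 0.3002], [0.5588, -0.1549, 0.3042]]
[-0.62  0.35 -0.11] [ 0.5519 -0.1686  0.2473]
```

>>> arm_command:
  rows:
    - {"fingers": 0,"travel": [-0.02,0,0.02],"roll": 0}
    - {"fingers": 0,"travel": [-0.02,0,0.02],"roll": 0}

```text
time_s: 25.35
tcp_pos: [0.5519, -0.1686, 0.2471]
ee_rot: [[-0.073, -0.995, -0.071], [-0.691, 0.102, -0.716], [0.719, -0.003, -0.695]]
wrist_force: [1.0, 0.5, -0.1]
gripper_width: 0.219
```

```bash
python3 - <<'E'
from meas import *
f=[]
for _ in range(4): capture('wrist'); f.append(sense()['wrist_force'])
print(np.round(f,2),np.mean(f,0),sense()['tcp_pos'])
E
```

```text
[[-0.48 -0.48 -0.74]
 [ 0.53 -0.78 -0.16]
 [ 0.08 -0.6  -0.88]
 [ 0.18 -0.27 -0.76]] [ 0.07746042 -0.53227763 -0.63558712] [ 0.55193377 -0.16859579  0.24707583]
```

>>> arm_command:
  rows:
    - {"fingers": 0,"travel": [-0.03,0,0.02],"roll": 0}
    - {"fingers": 0,"travel": [-0.03,0,0.02],"roll": 0}

```text
time_s: 25.75
tcp_pos: [0.5519, -0.1685, 0.2468]
ee_rot: [[-0.073, -0.995, -0.071], [-0.691, 0.102, -0.716], [0.72, -0.003, -0.694]]
wrist_force: [0.1, -0.8, 0.1]
gripper_width: 0.218
```

>>> arm_command:
  rows:
    - {"fingers": 0,"travel": [0,0,0],"roll": 0}

```text
time_s: 25.85
tcp_pos: [0.5519, -0.1685, 0.2468]
ee_rot: [[-0.073, -0.995, -0.071], [-0.691, 0.102, -0.716], [0.719, -0.003, -0.695]]
wrist_force: [-0.2, -0.3, -0.3]
gripper_width: 0.218
```

```bash
python3 - <<'E'
from meas import *
f=[]
for _ in range(4): capture('wrist'); f.append(sense()['wrist_force'])
print(np.round(f,2),np.mean(f,0),sense()['tcp_pos'])
wm()
E
```

```text
[[-0.01 -0.88 -0.17]
 [ 0.71  0.72  0.22]
 [ 1.06 -1.05  0.32]
 [-0.52 -0.29  0.18]] [ 0.31064181 -0.3750655   0.13752732] [ 0.55194053 -0.16850612  0.24675881]
ring n 3383 [[0.5422, -0.1693, 0.2888], [0.5525, -0.1613, 0.3178], [0.5626, -0.1552, 0.3446]]
hook n 806 [[0.5475, -0.1691, 0.286], [0.5526, -0.1607, 0.2999], [0.5589, -0.155, 0.3036]]
```

The load is over: Fz went from about -1.0 N to +0.1 N, so the gauge carries the weight. I open the fingers.

>>> arm_command:
  rows:
    - {"fingers": 26,"travel": [0,0,0],"roll": 0}
    - {"fingers": 30,"travel": [0,0,0],"roll": 0}
    - {"fingers": 40,"travel": [0,0,0],"roll": 0}
    - {"fingers": 50,"travel": [0,0,0],"roll": 0}
    - {"fingers": 50,"travel": [0,0,0],"roll": 0}
    - {"fingers": 50,"travel": [0,0,0],"roll": 0}

```text
time_s: 26.7
tcp_pos: [0.5519, -0.1685, 0.2467]
ee_rot: [[-0.073, -0.995, -0.071], [-0.691, 0.102, -0.716], [0.719, -0.003, -0.695]]
wrist_force: [-0.9, 0.5, -0.3]
gripper_width: 0.486
```

```bash
python3 - <<'E'
from meas import *
d((.5519,-.08,.247))
s,im,P=wm(); save('j.png',cv2.resize(im[40:320,200:460],(557,600),interpolation=2))
E
```

```text
t 26.7 tcp [ 0.5519 -0.1685  0.2467] j [ 15.5  20.4 -27.7  45.6 -69.9 -48.7] F [-0.86  0.48 -0.31] w 0.486
tilt 46.0 az -95.7 toolx az -96.0 tooly z -0.003
(0.5519, -0.08, 0.247) -> cm [-6.09  0.9  -6.36]
ring n 3362 [[0.5422, -0.1693, 0.289], [0.5527, -0.1613, 0.3179], [0.5625, -0.1562, 0.3446]]
hook n 790 [[0.5474, -0.1693, 0.2858], [0.5529, -0.1613, 0.2996], [0.5589, -0.156, 0.3032]]
```

View pics/j.png

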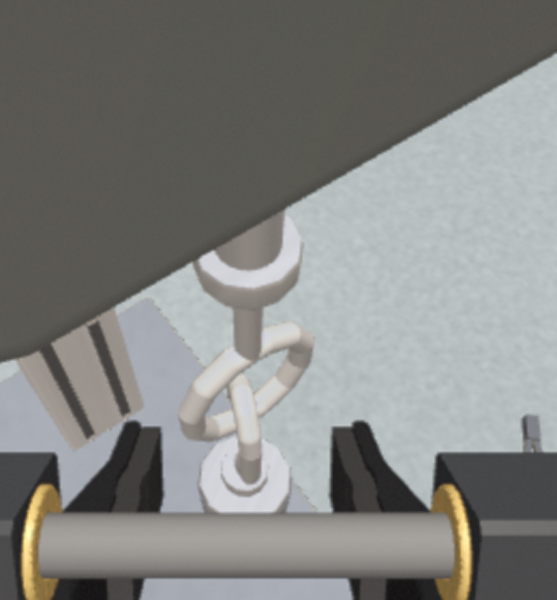

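The small weight hangs plumb in the gauge ring, with the fingers open and clear on both sides. I retreat straight back and go to the middle weight.

>>> arm_command:
  rows:
    - {"fingers": 50,"travel": [-0.7,0,-0.7],"roll": 0}
    - {"fingers": 50,"travel": [-1.7,0,-1.7],"roll": 0}
    - {"fingers": 50,"travel": [-3.5,0,-3.6],"roll": 0}
    - {"fingers": 50,"travel": [-6,0,-6.2],"roll": 0}
    - {"fingers": 50,"travel": [-8.3,0,-8.6],"roll": 0}

```text
time_s: 27.25
tcp_pos: [0.5643, -0.0473, 0.2468]
ee_rot: [[-0.073, -0.995, -0.071], [-0.691, 0.101, -0.716], [0.719, -0.003, -0.695]]
wrist_force: [0.2, -0.3, 0.0]
gripper_width: 0.496
```

>>> arm_command:
  rows:
    - {"fingers": 50,"travel": [-3.5,0.2,-3],"roll": 0}
    - {"fingers": 50,"travel": [-7,0.5,-6],"roll": 0}
    - {"fingers": 50,"travel": [-10.5,0.8,-9],"roll": 0}
    - {"fingers": 50,"travel": [-14,1,-12],"roll": 0}
    - {"fingers": 50,"travel": [-17.5,1.3,-14.5],"roll": 0}
    - {"fingers": 50,"travel": [-21,1.6,-17],"roll": 0}
    - {"fingers": 50,"travel": [-25,1.9,-20],"roll": 0}
    - {"fingers": 50,"travel": [-29,2.2,-22.5],"roll": 0}
    - {"fingers": 50,"travel": [-32,2.4,-23.4],"roll": 0}
    - {"fingers": 50,"travel": [-32,2.4,-23.4],"roll": 0}

```text
time_s: 28.25
tcp_pos: [0.5785, 0.346, 0.1745]
ee_rot: [[-0.067, -0.995, -0.07], [-0.689, 0.097, -0.718], [0.721, 0.0, -0.692]]
wrist_force: [0.7, -0.5, -0.9]
gripper_width: 0.501
```

```bash
python3 - <<'E'
from h import *
d((.5729,.2488,.0774))
s=sense(); im,dd=capture('wrist'); C=cam('wrist',s); P=pts(C,dd); save('k.png',im)
for lo,hi in((.042,.088),(.09,.099),(.1,.118),(.118,.14)):
  m=(abs(P[...,0]-.5735)<.04)&(abs(P[...,1]-.25)<.04)&(P[...,2]>lo)&(P[...,2]<hi)
  k,lab,st,c=cv2.connectedComponentsWithStats(m.astype(np.uint8))
  for i in range(1,k):
    if st[i,4]>15: r=P[lab==i]; print(lo,c[i].round(),st[i,4],np.percentile(r,[2,50,98],axis=0).round(4).tolist(),im[lab==i].mean(0).round())
z,q=capture('scene'); Q=pts(cam('scene'),q); a=(Q[...,:2]-np.array([.5535,-.164]))
k=(np.hypot(a[...,0],a[...,1])<.02)&(Q[...,2]>.18)&(Q[...,2]<.36)
for zz in np.arange(.19,.34,.015):
    w=k&(abs(Q[...,2]-zz)<.0075)
    if w.sum(): print('hang',zz.round(3),w.sum(),np.median(Q[w],0).round(4))
E
```

```text
t 28.25 tcp [0.5785 0.346  0.1745] j [ 53.4  47.   15.8  22.2 -99.8 -63.4] F [ 0.71 -0.48 -0.94] w 0.501
tilt 46.2 az -95.6 toolx az -95.5 tooly z 0.0
(0.5729, 0.2488, 0.0774) -> cm [-0.27 -0.39 13.75]
0.042 [311. 216.] 539 [[0.5627, 0.2554, 0.0432], [0.5741, 0.2642, 0.0667], [0.5847, 0.2659, 0.0868]] [117. 112. 107.]
0.09 [311. 194.] 470 [[0.5628, 0.2449, 0.0909], [0.5741, 0.2573, 0.0938], [0.5838, 0.2653, 0.0987]] [182. 182. 187.]
0.1 [311. 186.] 25 [[0.5718, 0.256, 0.1016], [0.5734, 0.2615, 0.1144], [0.5749, 0.2621, 0.1177]] [128. 123. 120.]
0.118 [310. 172.] 115 [[0.5713, 0.2486, 0.119], [0.5733, 0.2584, 0.1292], [0.5752, 0.262, 0.1321]] [171. 168. 165.]
hang 0.19 1 [ 0.5541 -0.1655  0.196 ]
hang 0.205 6 [ 0.5656 -0.1641  0.209 ]
hang 0.22 7 [ 0.5614 -0.1635  0.2197]
hang 0.235 30 [ 0.5621 -0.1655  0.2362]
hang 0.25 25 [ 0.5625 -0.1636  0.2494]
hang 0.265 44 [ 0.5571 -0.1646  0.2632]
hang 0.28 9 [ 0.5542 -0.1595  0.2802]
hang 0.295 20 [ 0.5548 -0.1666  0.2991]
hang 0.31 15 [ 0.5553 -0.1623  0.313 ]
hang 0.325 9 [ 0.5553 -0.1642  0.3245]
hang 0.34 6 [ 0.5581 -0.1673  0.3416]
```

>>> arm_command:
  rows:
    - {"fingers": 50,"travel": [-0.1,-0.2,3],"roll": 0}
    - {"fingers": 50,"travel": [-0.3,-0.4,6],"roll": 0}
    - {"fingers": 50,"travel": [-0.3,-0.4,9],"roll": 0}
    - {"fingers": 50,"travel": [-0.3,-0.4,11.5],"roll": 0}
    - {"fingers": 50,"travel": [-0.3,-0.4,13],"roll": 0}
    - {"fingers": 50,"travel": [-0.3,-0.4,13.8],"roll": 0}
    - {"fingers": 50,"travel": [-0.3,-0.4,13.8],"roll": 0}

```text
time_s: 29.05
tcp_pos: [0.5745, 0.243, 0.0816]
ee_rot: [[-0.074, -0.995, -0.072], [-0.69, 0.103, -0.716], [0.72, -0.003, -0.694]]
wrist_force: [-0.4, 0.3, -0.3]
gripper_width: 0.498
```

```bash
python3 -c "
from h import *
d((.5731,.2482,.0774))"
```

```text
t 29.05 tcp [0.5745 0.243  0.0816] j [ 48.5  45.6  -2.6  25.1 -82.6 -67.1] F [-0.4   0.28 -0.32] w 0.498
tilt 46.0 az -95.8 toolx az -96.1 tooly z -0.003
(0.5731, 0.2482, 0.0774) -> cm [-0.65  0.2  -0.07]
```

>>> arm_command:
  rows:
    - {"fingers": 50,"travel": [-0.6,0.2,0],"roll": 0}
    - {"fingers": 50,"travel": [-0.6,0.2,0],"roll": 0}
    - {"fingers": 0,"travel": [-0.6,0.2,0],"roll": 0}
    - {"fingers": 0,"travel": [-0.6,0.2,0],"roll": 0}
    - {"fingers": 0,"travel": [-0.6,0.2,0],"roll": 0}
    - {"fingers": 0,"travel": [-0.6,0.2,0],"roll": 0}
    - {"fingers": 0,"travel": [-0.6,0.2,0],"roll": 0}

```text
time_s: 29.75
tcp_pos: [0.573, 0.2488, 0.0767]
ee_rot: [[-0.073, -0.995, -0.071], [-0.691, 0.102, -0.716], [0.719, -0.003, -0.695]]
wrist_force: [-0.5, -0.2, -0.3]
gripper_width: 0.264
```

>>> arm_command:
  rows:
    - {"fingers": 0,"travel": [0.7,0,-0.7],"roll": 0}
    - {"fingers": 0,"travel": [1.7,0,-1.7],"roll": 0}
    - {"fingers": 0,"travel": [4,0,-4],"roll": 0}
    - {"fingers": 0,"travel": [6,0,-6],"roll": 0}
    - {"fingers": 0,"travel": [7,0,-7],"roll": 0}
    - {"fingers": 0,"travel": [7,0,-7],"roll": 0}

```text
time_s: 30.35
tcp_pos: [0.5737, 0.2511, 0.1783]
ee_rot: [[-0.076, -0.995, -0.068], [-0.694, 0.102, -0.713], [0.716, -0.007, -0.698]]
wrist_force: [-0.0, -0.8, -2.1]
gripper_width: 0.266
```

```bash
python3 - <<'E'
from h import *
d((.5519,-.04,.16))
s=sense(); im,dd=capture('wrist'); P=pts(cam('wrist',s),dd)-np.array(s['tcp_pos'])
np.savez('/tmp/w3',im=im,P=P); save('l.png',im)
m=(abs(P[...,0])<.02)&(abs(P[...,1])<.03)&(P[...,2]>.005)&(P[...,2]<.07)
for lo in np.arange(.008,.064,.004):
    k=m&(P[...,2]>=lo)&(P[...,2]<lo+.004)
    if k.sum()>2: print(lo.round(3),k.sum(),np.percentile(P[k][:,0],[3,50,97]).round(4),np.percentile(P[k][:,1],[3,50,97]).round(4),P[k][:,2].max().round(4))
E
```

```text
t 30.35 tcp [0.5737 0.2511 0.1783] j [ 49.   40.2   2.2  24.6 -91.7 -63.3] F [-0.02 -0.84 -2.14] w 0.266
tilt 45.7 az -95.5 toolx az -96.2 tooly z -0.007
(0.5519, -0.04, 0.16) -> cm [19.05 -0.79 22.17]
0.008 198 [-0.0195  0.0116  0.0191] [-0.0085 -0.0036  0.0107] 0.012
0.012 333 [-0.0193 -0.0056  0.0191] [-0.0048  0.0014  0.0115] 0.016
0.016 1366 [-0.0164  0.0008  0.0172] [-0.0041  0.0052  0.012 ] 0.02
0.02 518 [-0.0188  0.0035  0.0194] [0.0024 0.0083 0.0297] 0.024
0.024 441 [-0.019   0.0132  0.0195] [0.0088 0.0142 0.0297] 0.028
0.028 132 [-0.0196 -0.015   0.0197] [0.0116 0.0159 0.029 ] 0.0318
0.032 22 [-0.0058  0.0111  0.0197] [0.0086 0.0225 0.0298] 0.0358
0.036 47 [-0.0008  0.0016  0.0195] [0.0114 0.0125 0.0293] 0.0399
0.04 43 [-0.0007  0.0015  0.0197] [0.011  0.0125 0.0296] 0.0438
0.044 48 [-0.0008  0.0012  0.0195] [0.0041 0.0121 0.0294] 0.048
0.048 109 [-0.0009  0.0013  0.0032] [-0.0008  0.0111  0.0128] 0.052
0.052 306 [-0.0006  0.0012  0.003 ] [-0.0005  0.0058  0.0104] 0.0559
```

>>> arm_command:
  rows:
    - {"fingers": 0,"travel": [3,0.1,-1],"roll": 0}
    - {"fingers": 0,"travel": [6,0.2,-2],"roll": 0}
    - {"fingers": 0,"travel": [9.3,0.3,-1.9],"roll": 0}
    - {"fingers": 0,"travel": [12,0.2,1],"roll": 0}
    - {"fingers": 0,"travel": [15,0,4],"roll": 0}
    - {"fingers": 0,"travel": [18,-0.2,7],"roll": 0}
    - {"fingers": 0,"travel": [21,-0.5,10],"roll": 0}
    - {"fingers": 0,"travel": [23.5,-0.7,13],"roll": 0}
    - {"fingers": 0,"travel": [25,-0.8,14.5],"roll": 0}
    - {"fingers": 0,"travel": [25,-0.8,15],"roll": 0}

```text
time_s: 31.4
tcp_pos: [0.5502, -0.0333, 0.25]
ee_rot: [[-0.073, -0.994, -0.076], [-0.69, 0.106, -0.716], [0.72, 0.0, -0.694]]
wrist_force: [0.0, 0.4, -1.3]
gripper_width: 0.274
```

>>> arm_command:
  rows:
    - {"fingers": 0,"travel": [-1,0,2],"roll": 0}
    - {"fingers": 0,"travel": [-2,-0.1,4],"roll": 0}
    - {"fingers": 0,"travel": [-3,-0.2,6],"roll": 0}
    - {"fingers": 0,"travel": [-4,-0.2,7.5],"roll": 0}
    - {"fingers": 0,"travel": [-4.3,-0.2,8.3],"roll": 0}
    - {"fingers": 0,"travel": [-4.3,-0.2,8.3],"roll": 0}
    - {"fingers": 0,"travel": [-4.3,-0.2,8.3],"roll": 0}

```text
time_s: 32.1
tcp_pos: [0.5516, -0.06, 0.1629]
ee_rot: [[-0.073, -0.995, -0.071], [-0.691, 0.101, -0.716], [0.719, -0.003, -0.695]]
wrist_force: [1.0, -0.6, -1.4]
gripper_width: 0.267
```

```bash
cat > meas2.py <<'E'
from h import *
def wm(g=(.5535,-.164)):
    s=sense(); im,dd=capture('wrist'); P=pts(cam('wrist',s),dd); T=np.array(s['tcp_pos'])
    q=P[...,:2]-np.array(g); rr=np.hypot(q[...,0],q[...,1])
    k=(rr<.018)&(P[...,2]>.19)&(P[...,2]<.2225); r=P[k]
    print('ring n',k.sum(),np.percentile(r,[1,50,99],axis=0).round(4).tolist() if k.sum() else '')
    if k.sum()>50:
        c=np.polyfit(r[:,0],r[:,1],1); print('ring normal az',np.degrees(np.arctan2(-1,c[0])).round(1))
    k=(rr<.018)&(P[...,2]>.232)&(P[...,2]<.262); r=P[k]
    print('cyl n',k.sum(),np.percentile(r,[2,50,98],axis=0).round(4).tolist() if k.sum() else '')
    e=P-(T+[.0012,.0048,.050]); k2=(abs(e[...,0])<.005)&(abs(e[...,1])<.012)&(e[...,2]>-.012)&(e[...,2]<.009); r=P[k2]
    print('hook n',k2.sum(),np.percentile(r,[1,50,99],axis=0).round(4).tolist() if k2.sum() else '')
    print('pred throat',(T+[.0012,.0048,.0498]).round(4),'F',np.round(s['wrist_force'],2))
    return s,im,P
E
python3 - <<'E'
from meas2 import *
d()
s,im,P=wm(); save('m.png',im)
E
```

```text
t 32.1 tcp [ 0.5516 -0.06    0.1629] j [ 26.6  27.4 -29.1  40.9 -68.4 -60.1] F [ 1.03 -0.65 -1.45] w 0.267
tilt 46.0 az -95.6 toolx az -96.0 tooly z -0.003
ring n 833 [[0.541, -0.1653, 0.1969], [0.5535, -0.1624, 0.2092], [0.5652, -0.1604, 0.2199]]
ring normal az -85.3
cyl n 814 [[0.5441, -0.1619, 0.2322], [0.5535, -0.1553, 0.2367], [0.5623, -0.1534, 0.2417]]
hook n 518 [[0.551, -0.0609, 0.2015], [0.553, -0.0512, 0.2156], [0.555, -0.0469, 0.2186]]
pred throat [ 0.5528 -0.0552  0.2127] F [ 1.03 -0.65 -1.45]
```

>>> arm_command:
  rows:
    - {"fingers": 0,"travel": [0.5,-0.1,0.6],"roll": 0}
    - {"fingers": 0,"travel": [1.5,-0.2,1.6],"roll": 0}
    - {"fingers": 0,"travel": [3,-0.4,3.3],"roll": 0}
    - {"fingers": 0,"travel": [4.4,-0.6,4.8],"roll": 0}
    - {"fingers": 0,"travel": [5.3,-0.8,5.8],"roll": 0}
    - {"fingers": 0,"travel": [5.6,-0.85,6.2],"roll": 0}
    - {"fingers": 0,"travel": [5.6,-0.85,6.2],"roll": 0}
    - {"fingers": 0,"travel": [5.6,-0.85,6.2],"roll": 0}

```text
time_s: 32.95
tcp_pos: [0.5514, -0.1441, 0.1601]
ee_rot: [[-0.073, -0.995, -0.071], [-0.691, 0.102, -0.716], [0.719, -0.003, -0.695]]
wrist_force: [-0.1, 1.1, -1.2]
gripper_width: 0.264
```

```bash
python3 - <<'E'
from meas2 import *
d()
s,im,P=wm(); save('n.png',cv2.resize(im[40:320,200:460],(557,600),interpolation=2))
E
```

```text
t 32.95 tcp [ 0.5514 -0.1441  0.1601] j [ 17.4  26.2 -33.2  48.  -63.  -58.5] F [-0.12  1.13 -1.24] w 0.264
tilt 46.0 az -95.6 toolx az -96.0 tooly z -0.003
ring n 871 [[0.541, -0.1654, 0.1975], [0.5539, -0.1626, 0.2049], [0.5652, -0.1607, 0.2181]]
ring normal az -85.3
cyl n 4313 [[0.5443, -0.1619, 0.2329], [0.5536, -0.1553, 0.25], [0.5625, -0.1536, 0.2616]]
hook n 521 [[0.5507, -0.1452, 0.1987], [0.5528, -0.1351, 0.2129], [0.5548, -0.1311, 0.2158]]
pred throat [ 0.5526 -0.1393  0.2099] F [-0.12  1.13 -1.24]
```

View pics/n.png

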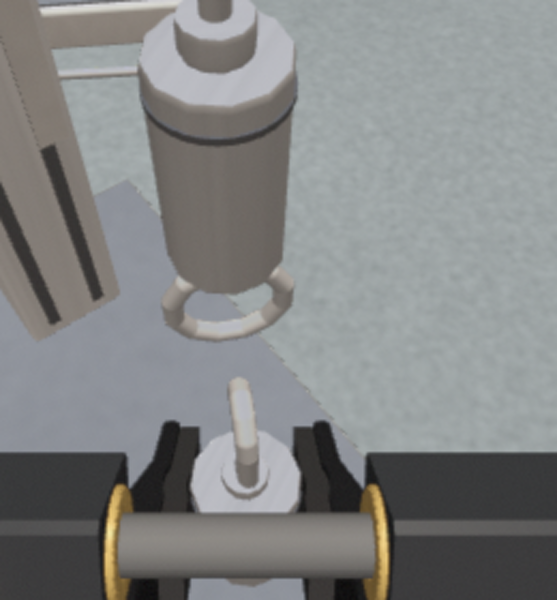

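The small weight's ring, at about (230,310), is dead ahead of the middle weight's hook at (237,385). The measured offsets put the tip centrally through it, so I go in slowly.

>>> arm_command:
  rows:
    - {"fingers": 0,"travel": [0.3,0,0.3],"roll": 0}
    - {"fingers": 0,"travel": [0.6,-0.1,0.6],"roll": 0}
    - {"fingers": 0,"travel": [0.9,-0.1,0.9],"roll": 0}
    - {"fingers": 0,"travel": [1.2,-0.2,1.2],"roll": 0}
    - {"fingers": 0,"travel": [1.5,-0.2,1.55],"roll": 0}
    - {"fingers": 0,"travel": [1.7,-0.25,1.8],"roll": 0}
    - {"fingers": 0,"travel": [1.7,-0.25,1.8],"roll": 0}
    - {"fingers": 0,"travel": [1.7,-0.25,1.8],"roll": 0}

```text
time_s: 33.8
tcp_pos: [0.5511, -0.1694, 0.1597]
ee_rot: [[-0.073, -0.995, -0.071], [-0.691, 0.102, -0.716], [0.719, -0.003, -0.695]]
wrist_force: [1.0, -0.1, -3.0]
gripper_width: 0.27
```

```bash
python3 - <<'E'
from meas2 import *
d()
s,im,P=wm(); save('o.png',cv2.resize(im[80:320,220:440],(550,600),interpolation=2))
E
```

```text
t 33.8 tcp [ 0.5511 -0.1694  0.1597] j [ 14.5  25.9 -34.   50.2 -61.5 -57.9] F [ 1.03 -0.11 -2.97] w 0.27
tilt 46.0 az -95.7 toolx az -96.0 tooly z -0.003
ring n 956 [[0.5411, -0.165, 0.1955], [0.5534, -0.1621, 0.2057], [0.5651, -0.1564, 0.217]]
ring normal az -87.9
cyl n 3933 [[0.5444, -0.1618, 0.233], [0.5538, -0.1552, 0.2506], [0.5626, -0.1538, 0.2616]]
hook n 360 [[0.5474, -0.1651, 0.1979], [0.5525, -0.1585, 0.2024], [0.5572, -0.1563, 0.213]]
pred throat [ 0.5523 -0.1646  0.2095] F [ 1.03 -0.11 -2.97]
```

View pics/o.png

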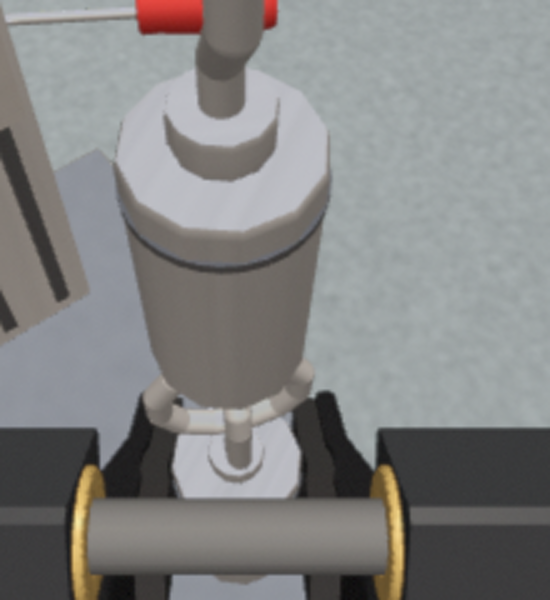

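The hook is through the small weight's ring, and the small weight has not moved. I lower it, fine towards the end.

>>> arm_command:
  rows:
    - {"fingers": 0,"travel": [-0.2,0,0.2],"roll": 0}
    - {"fingers": 0,"travel": [-0.4,0,0.39],"roll": 0}
    - {"fingers": 0,"travel": [-0.54,0,0.52],"roll": 0}
    - {"fingers": 0,"travel": [-0.61,0,0.59],"roll": 0}
    - {"fingers": 0,"travel": [-0.61,0,0.59],"roll": 0}
    - {"fingers": 0,"travel": [-0.61,0,0.59],"roll": 0}

```text
time_s: 34.45
tcp_pos: [0.5511, -0.1693, 0.1512]
ee_rot: [[-0.073, -0.995, -0.071], [-0.691, 0.102, -0.716], [0.719, -0.003, -0.695]]
wrist_force: [0.3, 0.4, -1.0]
gripper_width: 0.269
```

>>> arm_command:
  rows:
    - {"fingers": 0,"travel": [-0.03,0,0.03],"roll": 0}
    - {"fingers": 0,"travel": [-0.05,0,0.05],"roll": 0}
    - {"fingers": 0,"travel": [-0.05,0,0.05],"roll": 0}

```text
time_s: 34.75
tcp_pos: [0.5511, -0.1693, 0.1505]
ee_rot: [[-0.073, -0.995, -0.071], [-0.691, 0.102, -0.716], [0.719, -0.003, -0.695]]
wrist_force: [0.1, 0.5, -2.0]
gripper_width: 0.267
```

```bash
cat > frc.py <<'E'
from h import *
import sys
f=[]
for _ in range(int(sys.argv[1])): capture('wrist'); f.append(sense()['wrist_force'])
f=np.array(f); print(np.round(f[:,2],2),f.mean(0).round(2),np.round(sense()['tcp_pos'],4),sense()['time_s'])
E
python3 frc.py 4; python3 -c "
from meas2 import *
wm()"
```

```text
[-2.59 -1.67 -1.96 -2.06] [-0.3   0.1  -2.07] [ 0.5511 -0.1693  0.1505] 34.95
ring n 1234 [[0.5411, -0.1655, 0.1917], [0.553, -0.1622, 0.2036], [0.5652, -0.1563, 0.2172]]
ring normal az -86.6
cyl n 5312 [[0.5444, -0.1617, 0.233], [0.5538, -0.1552, 0.2508], [0.5625, -0.1537, 0.2616]]
hook n 547 [[0.5475, -0.1654, 0.1891], [0.5525, -0.1608, 0.2005], [0.5572, -0.1561, 0.2059]]
pred throat [ 0.5523 -0.1645  0.2003] F [-0.2   0.47 -2.06]
```

>>> arm_command:
  rows:
    - {"fingers": 0,"travel": [-0.03,0,0.03],"roll": 0}
    - {"fingers": 0,"travel": [-0.03,0,0.03],"roll": 0}

```text
time_s: 35.2
tcp_pos: [0.5511, -0.1693, 0.1501]
ee_rot: [[-0.073, -0.995, -0.071], [-0.691, 0.102, -0.716], [0.719, -0.003, -0.695]]
wrist_force: [-0.4, 0.6, -2.2]
gripper_width: 0.27
```

>>> arm_command:
  rows:
    - {"fingers": 0,"travel": [-0.03,0,0.03],"roll": 0}
    - {"fingers": 0,"travel": [-0.03,0,0.03],"roll": 0}

```text
time_s: 35.4
tcp_pos: [0.5511, -0.1693, 0.1496]
ee_rot: [[-0.073, -0.995, -0.071], [-0.691, 0.102, -0.716], [0.719, -0.003, -0.695]]
wrist_force: [-0.5, 0.5, -2.2]
gripper_width: 0.267
```

```bash
python3 frc.py 4
```

```text
[-2.05 -3.09 -1.92 -1.6 ] [-0.06 -0.3  -2.17] [ 0.5511 -0.1693  0.1497] 35.6
```

>>> arm_command:
  rows:
    - {"fingers": 0,"travel": [-0.03,0,0.03],"roll": 0}
    - {"fingers": 0,"travel": [-0.03,0,0.03],"roll": 0}

```text
time_s: 35.8
tcp_pos: [0.5511, -0.1693, 0.1492]
ee_rot: [[-0.073, -0.995, -0.071], [-0.691, 0.102, -0.716], [0.719, -0.003, -0.695]]
wrist_force: [0.0, 0.7, -2.5]
gripper_width: 0.263
```

```bash
python3 frc.py 5
```

```text
[-1.68 -1.5  -0.99 -1.97 -1.53] [ 0.25 -0.1  -1.53] [ 0.5512 -0.1693  0.1493] 36.05
```

>>> arm_command:
  rows:
    - {"fingers": 0,"travel": [-0.02,0,0.02],"roll": 0}
    - {"fingers": 0,"travel": [-0.02,0,0.02],"roll": 0}

```text
time_s: 36.25
tcp_pos: [0.5511, -0.1693, 0.149]
ee_rot: [[-0.073, -0.995, -0.071], [-0.691, 0.102, -0.716], [0.719, -0.003, -0.695]]
wrist_force: [-0.1, 0.8, -2.3]
gripper_width: 0.265
```

```bash
python3 frc.py 5
```

```text
[-2.23 -2.05 -1.63 -2.14 -3.23] [-0.17  0.1  -2.26] [ 0.5511 -0.1693  0.149 ] 36.5
```

Not in contact yet. I continue in 0.3 mm steps, reading the force after each.

>>> arm_command:
  rows:
    - {"fingers": 0,"travel": [-0.02,0,0.02],"roll": 0}
    - {"fingers": 0,"travel": [-0.02,0,0.02],"roll": 0}

```text
time_s: 36.7
tcp_pos: [0.5511, -0.1693, 0.1487]
ee_rot: [[-0.073, -0.995, -0.071], [-0.691, 0.102, -0.716], [0.719, -0.003, -0.695]]
wrist_force: [-0.2, -0.3, -1.7]
gripper_width: 0.265
```

```bash
python3 frc.py 4
```

```text
[-2.17 -2.19 -1.8  -2.8 ] [-0.43  0.03 -2.24] [ 0.5511 -0.1693  0.1487] 36.9
```

>>> arm_command:
  rows:
    - {"fingers": 0,"travel": [-0.02,0,0.02],"roll": 0}
    - {"fingers": 0,"travel": [-0.02,0,0.02],"roll": 0}

```text
time_s: 37.1
tcp_pos: [0.5512, -0.1693, 0.1485]
ee_rot: [[-0.073, -0.995, -0.071], [-0.691, 0.102, -0.716], [0.719, -0.003, -0.695]]
wrist_force: [-0.5, -0.2, -1.0]
gripper_width: 0.263
```

```bash
python3 frc.py 4
```

```text
[-1.9  -1.61 -1.59 -2.11] [ 0.43 -0.01 -1.8 ] [ 0.5511 -0.1693  0.1485] 37.3
```

>>> arm_command:
  rows:
    - {"fingers": 0,"travel": [-0.02,0,0.02],"roll": 0}
    - {"fingers": 0,"travel": [-0.02,0,0.02],"roll": 0}

```text
time_s: 37.5
tcp_pos: [0.5512, -0.1693, 0.1482]
ee_rot: [[-0.073, -0.995, -0.071], [-0.691, 0.102, -0.716], [0.72, -0.003, -0.694]]
wrist_force: [0.2, -0.6, -0.5]
gripper_width: 0.267
```

```bash
python3 frc.py 4
```

```text
[-1.74 -0.6  -0.58 -0.97] [-0.2   0.33 -0.97] [ 0.5512 -0.1693  0.1482] 37.7
```

>>> arm_command:
  rows:
    - {"fingers": 0,"travel": [-0.02,0,0.02],"roll": 0}
    - {"fingers": 0,"travel": [-0.02,0,0.02],"roll": 0}

```text
time_s: 37.9
tcp_pos: [0.5512, -0.1694, 0.148]
ee_rot: [[-0.073, -0.995, -0.071], [-0.691, 0.102, -0.716], [0.72, -0.003, -0.694]]
wrist_force: [0.3, 0.3, -0.7]
gripper_width: 0.265
```

```bash
python3 frc.py 4;  python3 -c "
from meas2 import *
wm()"
```

```text
[-0.39 -0.37  0.75 -0.78] [-0.24 -0.01 -0.2 ] [ 0.5511 -0.1693  0.1479] 38.1
ring n 1288 [[0.5411, -0.1656, 0.1914], [0.553, -0.1624, 0.2022], [0.5651, -0.1565, 0.2168]]
ring normal az -86.4
cyl n 5870 [[0.5444, -0.1617, 0.233], [0.5538, -0.1552, 0.251], [0.5625, -0.1538, 0.2616]]
hook n 585 [[0.5475, -0.1656, 0.1869], [0.5525, -0.1613, 0.1996], [0.5571, -0.1563, 0.2037]]
pred throat [ 0.5523 -0.1645  0.1977] F [-0.08 -0.12 -0.78]
```

Contact: Fz went from -2.1 N to about -0.2 N, so the chain carries almost all of the middle weight. I release it, then back away straight.

>>> arm_command:
  rows:
    - {"fingers": 29,"travel": [0,0,0],"roll": 0}
    - {"fingers": 32,"travel": [0,0,0],"roll": 0}
    - {"fingers": 40,"travel": [0,0,0],"roll": 0}
    - {"fingers": 52,"travel": [0,0,0],"roll": 0}
    - {"fingers": 52,"travel": [0,0,0],"roll": 0}
    - {"fingers": 52,"travel": [0,0,0],"roll": 0}

```text
time_s: 38.75
tcp_pos: [0.5511, -0.1693, 0.1478]
ee_rot: [[-0.073, -0.995, -0.071], [-0.691, 0.102, -0.716], [0.719, -0.003, -0.695]]
wrist_force: [0.1, -0.1, -0.6]
gripper_width: 0.507
```

```bash
python3 - <<'E'
from meas2 import *
d(); s,im,P=wm(); T=np.array(s['tcp_pos']); e=P-T
k=(abs(e[...,0])<.016)&(abs(e[...,1])<.025)&(e[...,2]>.012)&(e[...,2]<.022); print('midtop',np.percentile(P[k],[2,50,98],axis=0).round(4))
save('p.png',cv2.resize(im[80:320,220:440],(550,600),interpolation=2))
E
```

```text
t 38.75 tcp [ 0.5511 -0.1693  0.1478] j [ 14.3  26.8 -34.8  51.  -60.4 -59.3] F [ 0.1  -0.08 -0.62] w 0.507
tilt 46.0 az -95.7 toolx az -96.0 tooly z -0.003
ring n 1299 [[0.5417, -0.1652, 0.1914], [0.5537, -0.162, 0.2021], [0.5657, -0.1561, 0.217]]
ring normal az -86.3
cyl n 5918 [[0.5447, -0.1616, 0.2329], [0.5541, -0.1551, 0.2509], [0.5628, -0.1536, 0.2616]]
hook n 596 [[0.5475, -0.1651, 0.1869], [0.5529, -0.161, 0.1996], [0.5571, -0.1558, 0.2034]]
pred throat [ 0.5523 -0.1645  0.1976] F [ 0.1  -0.08 -0.62]
midtop [[ 0.5423 -0.1732  0.1629]
 [ 0.5547 -0.1632  0.1651]
 [ 0.5644 -0.1573  0.1696]]
```

View pics/p.png

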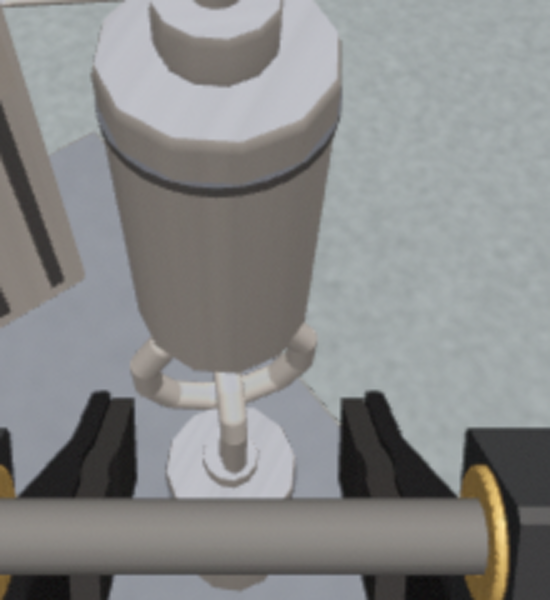

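Both weights hang in the chain, with the fingers open and clear on both sides. I back off slowly, let it settle, and check by depth.

>>> arm_command:
  rows:
    - {"fingers": 52,"travel": [-0.7,0,-0.7],"roll": 0}
    - {"fingers": 52,"travel": [-1.7,0,-1.7],"roll": 0}
    - {"fingers": 52,"travel": [-3.5,0,-3.6],"roll": 0}
    - {"fingers": 52,"travel": [-6,0,-6.2],"roll": 0}
    - {"fingers": 52,"travel": [-8.3,0,-8.6],"roll": 0}
    - {"fingers": 52,"travel": [-8.3,0,-8.6],"roll": 0}

```text
time_s: 39.4
tcp_pos: [0.5658, -0.0452, 0.1479]
ee_rot: [[-0.07, -0.995, -0.064], [-0.692, 0.095, -0.715], [0.718, -0.006, -0.696]]
wrist_force: [0.6, -0.0, -0.5]
gripper_width: 0.521
```

>>> arm_command:
  rows:
    - {"fingers": 52,"travel": [0,0,0],"roll": 0}
    - {"fingers": 52,"travel": [0,0,0],"roll": 0}
    - {"fingers": 52,"travel": [0,0,0],"roll": 0}
    - {"fingers": 52,"travel": [0,0,0],"roll": 0}
    - {"fingers": 52,"travel": [0,0,0],"roll": 0}
    - {"fingers": 52,"travel": [0,0,0],"roll": 0}
    - {"fingers": 52,"travel": [0,0,0],"roll": 0}
    - {"fingers": 52,"travel": [0,0,0],"roll": 0}
    - {"fingers": 52,"travel": [0,0,0],"roll": 0}
    - {"fingers": 52,"travel": [0,0,0],"roll": 0}

```text
time_s: 40.4
tcp_pos: [0.5633, -0.0504, 0.1479]
ee_rot: [[-0.073, -0.995, -0.071], [-0.691, 0.102, -0.716], [0.719, -0.003, -0.695]]
wrist_force: [-0.3, -0.8, -0.0]
gripper_width: 0.525
```

```bash
python3 - <<'E'
from h import *
d()
for rep in range(2):
  s=sense(); im,dd=capture('wrist'); P=pts(cam('wrist',s),dd); q=P[...,:2]-np.array([.5535,-.164]); rr=np.hypot(q[...,0],q[...,1])
  for zz in (.115,.13,.145,.16,.195,.21,.24,.255,.27,.30,.32):
    k=(rr<.025)&(abs(P[...,2]-zz)<.005)
    if k.sum()>5: r=P[k]; print(zz,k.sum(),'x mid',(np.percentile(r[:,0],[2,98]).mean()).round(4),'y front',np.percentile(r[:,1],97).round(4))
# other things versus the start
a=np.load('/tmp/top.npz'); im,dd=capture('top'); A=pts(cam('top'),a['d']); B=pts(cam('top'),dd)
print('large',[(np.round(r['position'],3).tolist(),round(r['p'],2)) for r in search_frame('top','large_mid')][:2])
for l in('strip_tray','wire_spool','pump_bottle','die_dish','tweezers','screwdriver','weight_case'):
    print(l,[(np.round(r['position'],3).tolist(),round(r['p'],2)) for r in search_frame('top',l)][:1])
df=np.abs(im.astype(int)-a['im']).sum(2)>90; k,lab,st,c=cv2.connectedComponentsWithStats(df.astype(np.uint8))
print([(c[i].round().tolist(),int(st[i,4])) for i in range(1,k) if st[i,4]>15])
E
```

```text
t 40.4 tcp [ 0.5633 -0.0504  0.1479] j [ 26.9  29.6 -27.8  40.8 -67.9 -60.9] F [-0.34 -0.84 -0.03] w 0.525
tilt 46.0 az -95.7 toolx az -96.0 tooly z -0.003
0.115 252 x mid 0.5535 y front -0.1509
0.13 309 x mid 0.5535 y front -0.1509
0.145 363 x mid 0.5533 y front -0.1513
0.16 640 x mid 0.5533 y front -0.1516
0.195 288 x mid 0.5539 y front -0.1556
0.21 325 x mid 0.5536 y front -0.1599
0.115 249 x mid 0.5537 y front -0.1511
0.13 301 x mid 0.5535 y front -0.1511
0.145 367 x mid 0.5536 y front -0.1513
0.16 639 x mid 0.5534 y front -0.1515
0.195 283 x mid 0.5539 y front -0.1558
0.21 326 x mid 0.5536 y front -0.1601
large []
strip_tray [([0.776, 0.06, 0.004], 0.65)]
wire_spool [([0.374, 0.003, 0.036], 0.42)]
pump_bottle []
die_dish [([0.366, -0.102, 0.008], 0.77)]
tweezers []
screwdriver [([0.548, -0.47, 0.02], 0.65)]
weight_case [([0.452, 0.398, 0.046], 0.85)]
[([289.0, 195.0], 1829), ([239.0, 199.0], 1229), ([228.0, 177.0], 23), ([221.0, 188.0], 21), ([227.0, 232.0], 183), ([208.0, 244.0], 101), ([238.0, 248.0], 23), ([241.0, 270.0], 77), ([258.0, 308.0], 471), ([231.0, 332.0], 2440), ([107.0, 336.0], 857), ([182.0, 360.0], 1897), ([43.0, 371.0], 2099), ([15.0, 356.0], 112), ([303.0, 351.0], 123), ([327.0, 368.0], 233), ([262.0, 379.0], 305), ([300.0, 361.0], 194), ([281.0, 375.0], 111), ([206.0, 375.0], 24), ([231.0, 387.0], 390)]
```

```bash
python3 -c "
from station import *
print(finish_job(), sense()['time_s'])"
```

```text
the job is handed in; nothing more can be done
the job is handed in; nothing more can be done
```

The small weight hangs by its hook in the gauge ring, and the middle weight hangs by its hook in the small weight's ring. I handed the job in at about 40 s of the 72 s. The hand was open and about 11 cm clear of the chain. `finish_job` gives no verdict, so the result below rests on my own last checks.

**How the hand was turned:** straight down, the gripper body would have hit the gauge. The interface has no tilt command, so I pushed the arm against its reach limit in free space, which tilted the hand to 46°. Joint 3 ran against its clipped limit while doing this, reading up to 80.658° of 80.66°.

**Load transfer:** I lowered each weight until it could be felt. The vertical force at the hand went from about -1.0 to about +0.1 N for the small weight. For the middle weight it went from about -2.1 to about -0.2 N. I opened the fingers only after that.

**Last checks:**
- **Middle weight:** it hangs on the gauge axis, plumb to about 1°, with two depth readings about 0.05 s apart agreeing to 0.3 mm or better.
- **Small weight:** it was out of the last wrist view. It was last seen plumb and in place just after the middle weight was let go, before the hand backed away.
- **Gauge load:** not read directly; it comes only from the force felt at the hand.

**Not confirmed at the end:** the network missed the largest weight, the pump bottle and the tweezers in the final top view, partly because the arm was in the way. I have no sign that anything was touched. The tray, spool, dish, screwdriver and case were found again, but I did not measure their positions against the start. One late force reading (-1.5 N) briefly suggested contact too early; the next readings did not bear it out.

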